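# Change the keyed sample blocks in a dry-block incubator

### The arm

A 6-joint arm with a two-finger parallel gripper is mounted at the origin on the work surface. World frame = base frame: x ahead of the robot, y to its left, z up, the work surface at z = 0. Lengths are in mm, angles in degrees, forces in N, time in s.
With the tool pointing down it reaches from about 375 to 900 mm from the base axis. Payload 3.1 kg.
Tool frame: the origin (TCP) lies midway between the tips of the shut fingers; the grasp point (between the pads) lies 19 mm behind it; z points along the fingers, y is the direction in which the jaws open and shut (so a half turn about z gives the same grasp; the last joint's range is limited). The gripper opens to 85 mm and grips with 20 to 120 N. Pads are 22 mm wide; open, the fingers measure 114 mm over their backs; the gripper's body (76 mm by 85 mm) begins 54 mm behind the grasp point. The pads swing forward as they close: fully open they stand 13 mm farther back than shut.
Start: joints at [66.549, 30.224, 82.088, -0, 67.689, -10.227], TCP at [142.933, 608.413, 231.31] pointing down, gripper open.
Joint ranges: [-176.69, 176.69], [-43.24, 126.21], [12.49, 139.97], [-82, 262], [0, 151.66], [-163.58, 163.58]. Speed limits (degrees/s): [159.86, 159.86, 180, 180, 180, 180].

### API

Orientations are given as [roll, pitch, yaw] about the fixed x, y, z axes, in that order (R = Rz(yaw) Ry(pitch) Rx(roll)).
In Python, from workcell import arm gives the robot as it stands. The module is installed in compiled form; this text tells all that it offers.
- The arm moves only by the shell command python3 -m pendant 'ROWS' [FORCE]. ROWS is JSON, a list of rows, each a list of 3 entries, a list of its own where there are three numbers: the closure, from -1 (fully open) to 1 (shut), then the shift along the tool's x, y, z in mm, then the turn, a rotation vector about the tool's x, y, z in rad. A call has 1 to 12 rows; each row shifts and turns the commanded pose from where the row before left it, along the tool's axes as they then stand; what a row does not reach is not made up. A row lasts 1/10 s, in which the tool goes at most 50 mm and 8.59 degrees, less where a joint would pass 70% of its speed; a pose out of reach is approached as far as the arm can. A call with a gripper value outside its range is refused whole. The fingers move at their own pace and stop on an object; FORCE is the grip in N (left out, the last holds). Time passes only in rows, so rows that do not move let the fingers close. It gives the time, the measured TCP pose, the force and the opening at its end, in the units of the state.
- arm.observe(): the state, without advancing time (a new reading comes with each control period).
- arm.grab_frame(name): name is "side" or "top"; returns a dict with "pixels" (480x640x3 uint8, blue, green, red), "range_z" (480x640 float32, mm along the optical axis (not along the pixel's ray), 0 where there is no reading), "camera_matrix" (3x3 intrinsics, pixels), "k1" (the pictures are not rectified: a ray, as slopes to the right and down, at radius r is drawn at 1 + k1 r^2 times it, then the intrinsics apply), "position" and "attitude" of the camera in the world. Camera axes: x right, y up, looking along -z (the intrinsics and any distortion apply to the point x, -y, -z); pixel columns grow to the right and rows downward; lengths in mm; the calibration is good to about 2 mm. A picture is of the moment at which its call begins.
- arm.job_done(): hands the job in, once; it reports no verdict.
The state is a dict: "t": time; "joint_pos": joint angles; "joint_vel": joint speeds; "joint_efforts": joint torques, N m; "tool_pos": TCP position; "tool_rot": TCP orientation; "force": force on the tool from outside, world axes, zero at the start; "moment": the same for the moment, N m; "opening": opening from 0.0 (shut) to 1.0 (fully open).
Only numpy, scipy, OpenCV 4.12 (cv2) and the standard library are available. Lean on these libraries where they do the work, as an engineer would, in place of code of your own. Each camera call takes 0.05 s, during which the arm holds its last target. There are 200 camera calls.

### The job

Pull the incubator's front door right down, stand every finished (black-barred) block upright on the white cooling plate, and seat each new block fully home in the well of its own colour, its key in the keyway. Then push the door fully shut and, only once it is shut, press the green start button in and let it go. Leave the bottle, jar and beaker alone.

Things in the scene. Friction and masses are not known exactly. Their poses are not given: they have to be found in the camera images.
- well_orange (a point): middle of the mouth of the orange well, level with the incubator's deck, 60 mm above the bench; orange strips behind it, on deck and housing. Well: 55 mm across, 22 mm deep, keyway 14 mm wide on its -x side (towards robot): a seated block has this frame's yaw and its point is 16 mm above this one. Wells lie 90 mm apart along y: orange (+y), blue, green
- well_blue (a point): middle of the mouth of the blue well, level with the incubator's deck, 60 mm above the bench; blue strips behind it, on deck and housing. Well: 55 mm across, 22 mm deep, keyway 14 mm wide on its -x side (towards robot): a seated block has this frame's yaw and its point is 16 mm above this one. Wells lie 90 mm apart along y: orange (+y), blue, green
- well_green (a point): middle of the mouth of the green well, level with the incubator's deck, 60 mm above the bench; green strips behind it, on deck and housing. Well: 55 mm across, 22 mm deep, keyway 14 mm wide on its -x side (towards robot): a seated block has this frame's yaw and its point is 16 mm above this one. Wells lie 90 mm apart along y: orange (+y), blue, green
- door (a joint): the incubator's see-through sloping door, hinged along its bottom edge at the front: 0 = shut (leaning back 50 degrees above level, over the wells), 1.658 rad = pulled fully down towards the robot (to its stop, 35 degrees above level). A stiff hinge: it stays where it is left; about 2 N at the bar moves it
- hinge (a point): middle of the door's hinge line, 70 mm above the bench; the line runs along this frame's y, x points to the back of the incubator. The door is 318 mm wide, 140 mm from hinge to upper edge. The wells lie 58 mm behind the hinge, the rear housing (165 mm high) begins 125 mm behind it; the front wall under the hinge is 66 mm high
- door_bar (a point): middle of the door's pull bar, a round steel bar 12 mm thick and 110 mm long, parallel to the hinge, 180 mm from it, standing 40 mm clear beyond the door's upper edge on two brackets (at its ends)
- start (a joint): the green start button, pressed straight down: 0 = out, 0.007 m = fully in, sprung, about 4 N
- start_top (a point): middle of the top of the start button (34 mm across), on the grey control pod at the left (+y) end of the incubator
- plate_top (a point): middle of the top of the fixed white ceramic cooling plate, 230 mm (along its x) by 110 mm (along its y), top 12 mm above the bench
- new_orange_c (a point): new block, aluminium with orange bar and key; may be absent. It is 76 mm high: a cylinder 52 mm across, 40 mm high; on it a grip bar 14 (x) x 40 (y) x 36 mm high. A vertical key rib 10 mm wide on its -x side stands 8 mm out (34 mm from the axis); a white dash on top marks that side. 0.3 kg. Point: on the axis, 38 mm above the underside; z up
- new_blue_c (a point): new block, aluminium with blue bar and key; may be absent. It is 76 mm high: a cylinder 52 mm across, 40 mm high; on it a grip bar 14 (x) x 40 (y) x 36 mm high. A vertical key rib 10 mm wide on its -x side stands 8 mm out (34 mm from the axis); a white dash on top marks that side. 0.3 kg. Point: on the axis, 38 mm above the underside; z up
- new_green_c (a point): new block, aluminium with green bar and key; may be absent. It is 76 mm high: a cylinder 52 mm across, 40 mm high; on it a grip bar 14 (x) x 40 (y) x 36 mm high. A vertical key rib 10 mm wide on its -x side stands 8 mm out (34 mm from the axis); a white dash on top marks that side. 0.3 kg. Point: on the axis, 38 mm above the underside; z up
- done_1_c (a point): finished block, dark metal with black bar and key, seated in the orange well at the start; may be absent. It is 76 mm high: a cylinder 52 mm across, 40 mm high; on it a grip bar 14 (x) x 40 (y) x 36 mm high. A vertical key rib 10 mm wide on its -x side stands 8 mm out (34 mm from the axis); a white dash on top marks that side. 0.3 kg. Point: on the axis, 38 mm above the underside; z up
- done_2_c (a point): finished block, dark metal with black bar and key, seated in the blue well at the start; may be absent. It is 76 mm high: a cylinder 52 mm across, 40 mm high; on it a grip bar 14 (x) x 40 (y) x 36 mm high. A vertical key rib 10 mm wide on its -x side stands 8 mm out (34 mm from the axis); a white dash on top marks that side. 0.3 kg. Point: on the axis, 38 mm above the underside; z up
- done_3_c (a point): finished block, dark metal with black bar and key, seated in the green well at the start; may be absent. It is 76 mm high: a cylinder 52 mm across, 40 mm high; on it a grip bar 14 (x) x 40 (y) x 36 mm high. A vertical key rib 10 mm wide on its -x side stands 8 mm out (34 mm from the axis); a white dash on top marks that side. 0.3 kg. Point: on the axis, 38 mm above the underside; z up
- amber_bottle: brown glass bottle 150 mm high, 64 mm across, a bystander, not to be disturbed; origin in the middle of its underside
- jar: glass jar 85 mm high, 72 mm across, a bystander, not to be disturbed; origin in the middle of its underside
- beaker: glass beaker 80 mm high, 68 mm across, a bystander, not to be disturbed; origin in the middle of its underside

How it is judged:
By the outcome, as a careful person would: the job done as asked, in the order asked, and still so for the second after the job is handed in, with the robot touching nothing.
Of new_orange, new_blue, new_green only 2 to 3 are there at a start; the rules pass over those that are not, and their reading is None.
Of done_1, done_2, done_3 only 1 to 2 are there at a start; the rules pass over those that are not, and their reading is None.
At some moment in a run one of new_orange, new_blue, new_green may be knocked a few centimetres aside while the robot is not near it.
It also fails if it takes over 210 s, if anything falls off the work surface, if the arm or the gripper's body presses on something with over 40 N, if the wrist force passes 120 N, or if a joint passes its speed limit or range.

## Working session

There is one attempt and no reset: what is moved stays moved. The work goes in short steps, Python scripts to look and compute and a shell command to move; the robot and the scene stay as the last step left them, time stands still between calls to the robot, and variables do not carry over. Pictures are saved under pics/ and viewed, about 12 in all and at most 16, crops included, and the job is handed in when it is done.

```bash
mkdir -p pics; cat > h.py <<'E'
import numpy as np, cv2
from workcell import arm
from scipy.spatial.transform import Rotation as R
def grab(n):
    f=arm.grab_frame(n); np.savez(''+n+'.npz',**{k:np.array(v) for k,v in f.items()}); return f
def load(n): return dict(np.load(''+n+'.npz'))
def att(f):
    a=np.array(f['attitude'],float)
    return a if a.shape==(3,3) else R.from_euler('xyz',a,degrees=True).as_matrix()
def pts(f):
    "world xyz for all pixels"
    K=np.array(f['camera_matrix']); v,u=np.mgrid[0:480,0:640].astype(float)
    x=(u-K[0,2])/K[0,0]; y=(v-K[1,2])/K[1,1]; k=float(f['k1'])
    a,b=x.copy(),y.copy()
    for _ in range(10):
        s=1+k*(a*a+b*b); a,b=x/s,y/s
    z=np.array(f['range_z'],float)
    P=np.stack([a*z,-b*z,-z],-1)@att(f).T+np.array(f['position'])
    return P
def ray(f,u,v,h):
    "world point on plane z=h for pixel"
    K=np.array(f['camera_matrix']); x=(u-K[0,2])/K[0,0]; y=(v-K[1,2])/K[1,1]; k=float(f['k1']);a,b=x,y
    for _ in range(10):
        s=1+k*(a*a+b*b); a,b=x/s,y/s
    d=att(f)@np.array([a,-b,-1]); p=np.array(f['position'],float); return p+d*(h-p[2])/d[2]
def proj(f,p):
    q=att(f).T@(np.array(p,float)-np.array(f['position'])); a,b=q[0]/-q[2],-q[1]/-q[2]
    s=1+float(f['k1'])*(a*a+b*b); K=np.array(f['camera_matrix']); return K[0,0]*a*s+K[0,2],K[1,1]*b*s+K[1,2]
E
python3 - <<'E'
from h import *
for n in('top','side'):
    f=grab(n); cv2.imwrite(f'pics/{n}0.png',f['pixels']); print(n,f['position'],f['attitude'],f['camera_matrix'],f['k1'])
print(arm.observe())
E
```

```text
top [ 265.13225235   31.01132237 1393.88029037] [ 10.61024956   0.27498325 -88.35508349] [[515.34124853   0.         318.00059364]
 [  0.         515.34124853 240.06907193]
 [  0.           0.           1.        ]] -0.00994225941448146
side [  414.59487733 -1070.49391548   998.80209628] [51.94092656 -0.9444069  -3.01295417] [[478.5874647    0.         320.51882745]
 [  0.         478.5874647  241.78519823]
 [  0.           0.           1.        ]] -0.009643587871406836
{'t': 0.1, 'joint_pos': array([ 6.65485214e+01,  3.02744284e+01,  8.21518087e+01, -1.52093991e-03,
        6.76892919e+01, -1.02306508e+01]), 'joint_vel': array([ 0.02130248, -0.25065929, -0.17240539, -0.03002192,  0.02254856,
       -0.04867581]), 'joint_efforts': array([ 3.94882973e-04, -4.43304133e+01, -1.78586680e+01, -2.28289182e-04,
        3.92262067e-03, -1.00360143e-05]), 'tool_pos': array([142.68388058, 607.80746448, 230.40767294]), 'tool_rot': array([-1.79886058e+02, -1.91356744e-02,  1.66779732e+02]), 'force': array([-0.3959075 ,  0.45753356,  0.03143891]), 'moment': array([ 0.04519821,  0.00291788, -0.02402167]), 'opening': 1.0005368365006706}
```

View pics/top0.png

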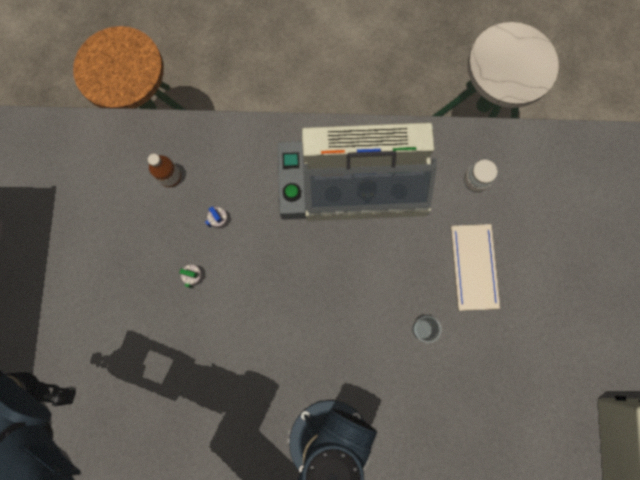

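View pics/side0.png

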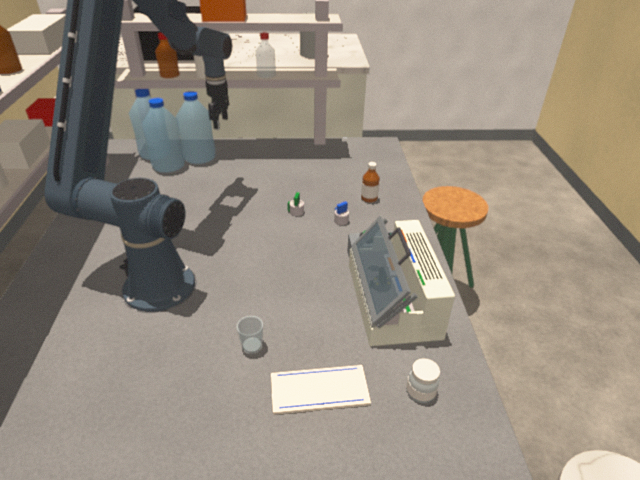

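The top view shows new blue at (217,216), new green at (191,273), the incubator around (367,170) with its door shut, the plate at (475,267), the jar at (482,175) and the beaker at (427,328). There is no new orange block. I'll enlarge it next.

```bash
python3 - <<'E'
from h import *
f=load('top'); P=pts(f); im=f['pixels']
a=cv2.resize(im[115:225,275:445],None,fx=4.5,fy=4.5,interpolation=cv2.INTER_CUBIC)[:, :765]
b=cv2.resize(im[200:290,170:240],None,fx=5,fy=5,interpolation=cv2.INTER_CUBIC)
cv2.imwrite('pics/c1.png',a); 
g=load('side'); c=cv2.resize(g['pixels'][180:240,280:380],None,fx=4,fy=4,interpolation=cv2.INTER_CUBIC)
o=np.zeros((450,760,3),np.uint8); o[:450,:350]=b; o[:240,355:755]=c; cv2.imwrite('pics/c2.png',o)
for u,v in [(217,216),(191,273),(291,191),(349,160),(394,160),(370,155),(475,267),(367,188),(330,190),(400,190),(291,160),(415,213),(320,213),(368,213)]: print(u,v,P[v,u].round(0))
E
```

```text
217 216 [568. 311.  79.]
191 273 [416. 368.  78.]
291 191 [637. 119.  94.]
349 160 [685. -26. 208.]
394 160 [ 689. -135.  206.]
370 155 [695. -75. 219.]
475 267 [ 461. -380.   14.]
367 188 [635. -75. 146.]
330 190 [629.  17. 141.]
400 190 [ 636. -160.  133.]
291 160 [727. 123.  78.]
415 213 [ 599. -214.   44.]
320 213 [584.  41.  78.]
368 213 [590. -86.  65.]
```

View pics/c1.png

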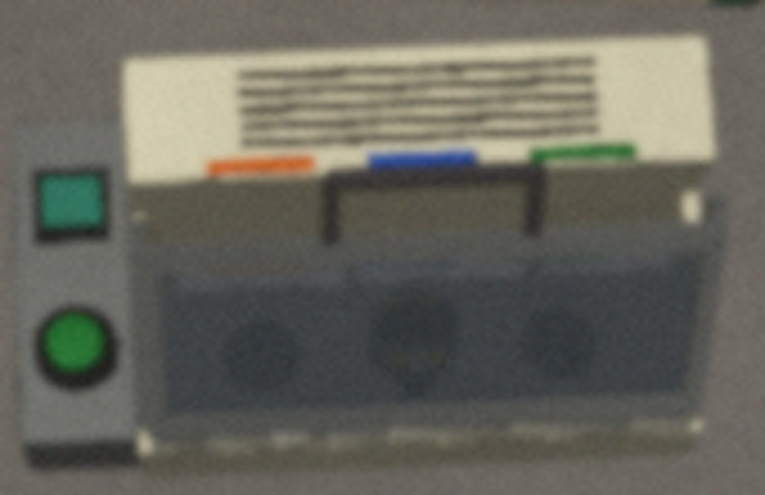

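View pics/c2.png

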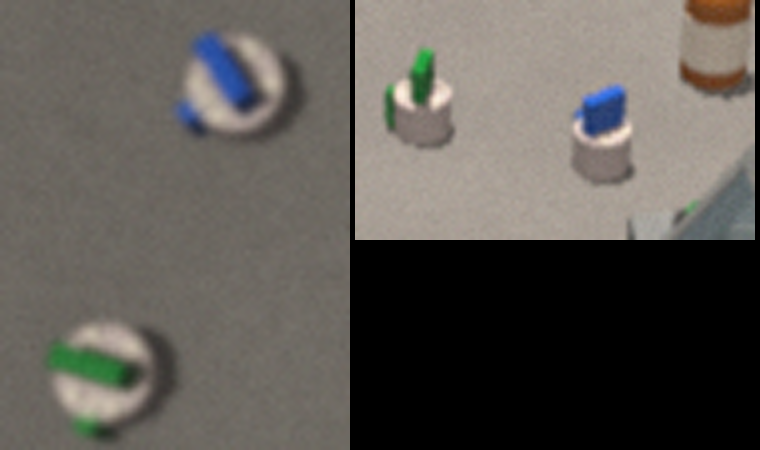

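The crops show a black block only in the blue well, at about crop pixel (415,340). The orange and green wells look empty. Both new blocks stand upright, with their keys facing roughly towards the robot. Next I'll compute the geometry.

```bash
cat >> h.py <<'E'
def plan(p,yaw,rot=None):
    "rows needed: turn first (rad about tool z), then shift in the tool axes after the turn"
    s=arm.observe(); T=R.from_euler('xyz',s['tool_rot'],degrees=True)
    G=R.from_euler('xyz',[180,0,yaw],degrees=True) if rot is None else rot
    rv=(T.inv()*G).as_rotvec(); d=np.array(p)-s['tool_pos']
    print('t',round(s['t'],1),'pos',s['tool_pos'].round(1),'rot',s['tool_rot'].round(2),'j',s['joint_pos'].round(0),'F',s['force'].round(1),'op',round(s['opening'],3))
    print(' turn rad',rv.round(4),' shift after turn',G.inv().apply(d).round(1),' shift before turn',T.inv().apply(d).round(1))
E
python3 - <<'E'
from h import *
f=load('top'); P=pts(f)
c=lambda x,y:(275+x/4.5-.4,115+y/4.5-.4)
for n,p,h in [('FL',(128,182),165),('FR',(712,158),165),('BL',(123,58),165),('BR',(707,38),165),('barL',(330,178),212),('barR',(543,170),212),('or',(262,165),165),('bl',(422,160),165),('gr',(583,151),165),('btn',(75,341),94)]:
    print(n,ray(f,*c(*p),h).round(1))
# housing top plane by depth
m=(abs(P[...,2]-165)<6)&(P[...,0]>650)&(P[...,0]<900)&(abs(P[...,1])<300)
q=P[m][:,:2].astype(np.float32); print(m.sum(),cv2.minAreaRect(q),np.median(P[m][:,2]))
m=(abs(P[...,2]-12)<6)&(f['pixels'].min(2)>150)&(P[...,1]<-250)&(P[...,0]<620); print('plate',m.sum(),cv2.minAreaRect(P[m][:,:2].astype(np.float32)))
for n,(u,v) in dict(blue=(217,216),green=(191,273)).items():
    m=(P[...,2]>66)&(np.hypot(P[...,0]-P[v,u,0],P[...,1]-P[v,u,1])<45); print(n,m.sum(),P[m].mean(0).round(1),cv2.minAreaRect(P[m][:,:2].astype(np.float32)))
    m=(abs(P[...,2]-40)<6)&(np.hypot(P[...,0]-P[v,u,0],P[...,1]-P[v,u,1])<50); print('  cyl',m.sum(),P[m].mean(0).round(1),cv2.minEnclosingCircle(P[m][:,:2].astype(np.float32)))
o=lambda x,y:(170+x/5-.4,200+y/5-.4)
for n,p,h in [('b1',(207,45),76),('b2',(243,100),76),('bkey',(188,112),40),('bcyl',(235,82),40),('g1',(55,357),76),('g2',(130,373),76),('gkey',(88,424),40),('gcyl',(104,371),40)]:
    print(n,ray(f,*o(*p),h).round(1))
plan([0,0,0],90)
E
```

```text
FL [710.6  87.2 165. ]
FR [ 733.5 -237.7  165. ]
BL [783.8  92.5 165. ]
BR [ 804.6 -235.8  165. ]
barL [698.7 -23.  212. ]
barR [ 706.3 -136.9  212. ]
or [722.6  12.9 165. ]
bl [727.9 -76.2 165. ]
gr [ 735.7 -165.9  165. ]
btn [638.5 117.9  94. ]
3947 ((722.537109375, -76.06532287597656), (149.38616943359375, 327.474609375), 3.066683053970337) 166.2890611259786
plate 2925 ((463.5943908691406, -380.9967041015625), (226.69387817382812, 107.76725006103516), 3.6044156551361084)
blue 86 [573.5 317.9  76. ] ((574.7369995117188, 318.9463806152344), (40.7904052734375, 13.746726036071777), 34.77524948120117)
  cyl 198 [571.7 319.6  40.8] ((571.6143188476562, 322.34576416015625), 29.411766052246094)
green 89 [416.  377.   76.8] ((416.2165222167969, 377.7848815917969), (40.12571716308594, 14.0352201461792), 75.38270568847656)
  cyl 219 [413.3 377.2  40.6] ((412.865478515625, 380.868408203125), 30.01481056213379)
b1 [588.2 328.8  76. ]
b2 [559.1 307.9  76. ]
bkey [559.7 344.7  40. ]
bcyl [576.9 320.4  40. ]
g1 [420.8 396.2  76. ]
g2 [413.6 356.8  76. ]
gkey [390.1 386.   40. ]
gcyl [418.3 379.6  40. ]
t 0.1 pos [142.7 607.8 230.4] rot [-1.7989e+02 -2.0000e-02  1.6678e+02] j [ 67.  30.  82.  -0.  68. -10.] F [-0.4  0.5  0. ] op 1.001
 turn rad [-1.9000e-03  1.1000e-03  1.3401e+00]  shift after turn [-607.8 -142.7  230.4]  shift before turn [-2.000e-01 -6.239e+02  2.316e+02]
```

```bash
python3 - <<'E'
from h import *
f=load('top'); P=pts(f)
m=(P[...,2]>200)&(P[...,0]>640)&(P[...,0]<760)&(P[...,1]<-10)&(P[...,1]>-160); v,u=np.where(m); print(m.sum(), P[m].round(0)[:5])
for r in range(v.min(),v.max()+1): print(r,P[r,u[v==r]].mean(0).round(0),(v==r).sum())
g=load('side');Q=pts(g)
m=(Q[...,2]>195)&(Q[...,0]>640)&(Q[...,0]<760)&(Q[...,1]<-10)&(Q[...,1]>-170); print(m.sum(),Q[m].mean(0),Q[m][:,2].max()); print(Q[m][Q[m][:,2]>205].mean(0), )
plan([697,-80,290],94)
E
```

```text
316 [[ 705.  -99.  222.]
 [ 704. -101.  224.]
 [ 706. -104.  220.]
 [ 705. -106.  223.]
 [ 705. -108.  223.]]
151 [ 705. -116.  223.] 15
152 [701. -88. 225.] 40
153 [698. -77. 225.] 49
154 [696. -76. 224.] 50
155 [694. -76. 223.] 50
156 [692. -67. 221.] 40
157 [690. -57. 218.] 16
158 [690. -83. 215.] 9
159 [689. -83. 211.] 9
160 [686. -77. 209.] 8
161 [684. -77. 208.] 8
162 [683. -77. 205.] 8
163 [680. -70. 204.] 7
164 [678. -49. 201.] 4
165 [675. -24. 202.] 2
166 [673. -24. 200.] 1
210 [694.9365497  -85.50135205 217.32104529] 229.11056994890737
[697.31531286 -85.10733317 220.84849881]
t 0.1 pos [142.7 607.8 230.4] rot [-1.7989e+02 -2.0000e-02  1.6678e+02] j [ 67.  30.  82.  -0.  68. -10.] F [-0.4  0.5  0. ] op 1.001
 turn rad [-1.9000e-03  1.0000e-03  1.2702e+00]  shift after turn [-724.8  505.   -59.6]  shift before turn [-696.9 -542.9  -58.7]
```

```bash
python3 -m pendant '[[-1,[0,0,-7],[0,0,0.141]],[-1,[0,0,-7],[0,0,0.141]],[-1,[0,0,-7],[0,0,0.141]],[-1,[0,0,-7],[0,0,0.141]],[-1,[0,0,-7],[0,0,0.141]],[-1,[0,0,-7],[0,0,0.141]],[-1,[0,0,-7],[0,0,0.141]],[-1,[0,0,-7],[0,0,0.141]],[-1,[0,0,-4],[0,0,0.142]]]' 40; python3 -m pendant '[[-1,[-36,25,0],[0,0,0]],[-1,[-36,25,0],[0,0,0]],[-1,[-36,25,0],[0,0,0]],[-1,[-36,25,0],[0,0,0]],[-1,[-36,25,0],[0,0,0]],[-1,[-36,25,0],[0,0,0]],[-1,[-36,25,0],[0,0,0]],[-1,[-36,25,0],[0,0,0]],[-1,[-36,25,0],[0,0,0]],[-1,[-36,25,0],[0,0,0]]]';  python3 -m pendant '[[-1,[-36,25,0],[0,0,0]],[-1,[-36,25,0],[0,0,0]],[-1,[-36,25,0],[0,0,0]],[-1,[-36,25,0],[0,0,0]],[-1,[-36,25,0],[0,0,0]],[-1,[-36,25,0],[0,0,0]],[-1,[-36,25,0],[0,0,0]],[-1,[-36,25,0],[0,0,0]],[-1,[-20,13,0],[0,0,0]],[-1,[-10,6,0],[0,0,0]],[-1,[0,0,0],[0,0,0]],[-1,[0,0,0],[0,0,0]]]'; python3 -c "
from h import *
plan([697,-81,200],93.9)"
```

```text
t: 1.0
tool_pos: [142.9, 608.3, 291.4]
tool_rot: [-180.0, 0.0, 93.7]
force: [0.2, -0.2, -0.4]
opening: 0.999
t: 2.0
tool_pos: [418.1, 265.2, 291.1]
tool_rot: [-180.0, 0.0, 94.0]
force: [0.5, 1.2, -0.3]
opening: 1.0
t: 3.2
tool_pos: [657.2, -34.0, 290.9]
tool_rot: [-179.9, -0.1, 94.0]
force: [-0.6, 1.1, 0.5]
opening: 0.998
t 3.2 pos [657.2 -34.  290.9] rot [-1.799e+02 -7.000e-02  9.405e+01] j [-13.  30.  73.   0.  77. -17.] F [-0.6  1.1  0.5] op 0.998
 turn rad [-0.0018 -0.0012  0.0026]  shift after turn [-49.6  36.5  90.9]  shift before turn [-49.8  36.6  90.8]
```

```bash
python3 -m pendant '[[-1,[-25,18,0],[0,0,0]],[-1,[-25,18,0],[0,0,0]],[-1,[0,0,25],[0,0,0]],[-1,[0,0,25],[0,0,0]],[-1,[0,0,20],[0,0,0]],[-1,[0,0,10],[0,0,0]],[-1,[0,0,8],[0,0,0]],[-1,[0,0,3],[0,0,0]],[-1,[0,0,0],[0,0,0]]]' 30; python3 - <<'E'
from h import *
f=grab('side'); cv2.imwrite('pics/s1.png',cv2.resize(f['pixels'][160:360,280:480],None,fx=3,fy=3,interpolation=cv2.INTER_CUBIC))
plan([697,-81,200],93.9)
E
```

```text
t: 4.1
tool_pos: [697.8, -82.1, 200.8]
tool_rot: [180.0, 0.0, 94.0]
force: [0.6, -0.5, 0.2]
opening: 0.998
t 4.2 pos [698.1 -82.3 201.3] rot [1.7992e+02 3.0000e-02 9.4030e+01] j [-16.  38.  71.   0.  70. -20.] F [-0.8  0.8  0.4] op 1.001
 turn rad [0.0015 0.0005 0.0023]  shift after turn [ 1.4 -1.   1.3]  shift before turn [ 1.4 -1.   1.3]
```

View pics/s1.png

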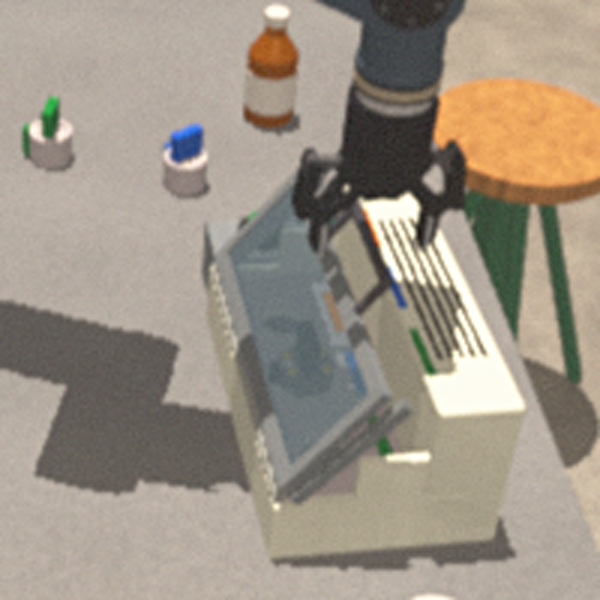

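The fingers straddle the bar at about (365,280) in the crop, so I'll close on it.

```bash
python3 -m pendant '[[1,[0,0,0],[0,0,0]],[1,[0,0,0],[0,0,0]],[1,[0,0,0],[0,0,0]],[1,[0,0,0],[0,0,0]],[1,[0,0,0],[0,0,0]],[1,[0,0,0],[0,0,0]],[1,[0,0,0],[0,0,0]],[1,[0,0,0],[0,0,0]]]' 25;  python3 - <<'E'
from h import *
a0=55.9; 
s=arm.observe(); print(s['tool_pos'],s['force'],s['opening'])
a=a0
# arc increments (x_inc, z) per ~8 deg
A=np.linspace(a0,145,19); x=180*np.cos(np.radians(A)); z=180*np.sin(np.radians(A))
print(np.c_[A[1:],np.diff(x),-np.diff(z)].round(1))
E
```

```text
t: 4.95
tool_pos: [698.1, -82.5, 200.6]
tool_rot: [179.9, 0.0, 94.0]
force: [0.9, 0.1, -0.2]
opening: 0.125
[698.14780647 -82.54350804 200.55966728] [ 0.88694093  0.11552662 -0.23396997] 0.12532786146250366
[[ 60.8 -13.2  -8.2]
 [ 65.8 -13.9  -7. ]
 [ 70.8 -14.4  -5.8]
 [ 75.7 -14.9  -4.5]
 [ 80.6 -15.2  -3.2]
 [ 85.6 -15.4  -1.9]
 [ 90.5 -15.5  -0.5]
 [ 95.5 -15.5   0.8]
 [100.4 -15.4   2.2]
 [105.4 -15.2   3.5]
 [110.4 -14.8   4.8]
 [115.3 -14.3   6. ]
 [120.2 -13.8   7.2]
 [125.2 -13.1   8.4]
 [130.1 -12.3   9.5]
 [135.1 -11.4  10.5]
 [140.  -10.5  11.5]
 [145.   -9.5  12.3]]
```

```bash
python3 -m pendant '[[1,[0,-6.6,-4.1],[0,0,0]],[1,[0,-6.6,-4.1],[0,0,0]],[1,[0,-13.9,-7],[0,0,0]],[1,[0,-14.4,-5.8],[0,0,0]],[1,[0,-14.9,-4.5],[0,0,0]],[1,[0,-15.2,-3.2],[0,0,0]],[1,[0,-15.4,-1.9],[0,0,0]],[1,[0,0,0],[0,0,0]]]' 25; python3 -m pendant '[[1,[0,-15.5,-0.5],[0,0,0]],[1,[0,-15.5,0.8],[0,0,0]],[1,[0,-15.4,2.2],[0,0,0]],[1,[0,-15.2,3.5],[0,0,0]],[1,[0,-14.8,4.8],[0,0,0]],[1,[0,-14.3,6],[0,0,0]],[1,[0,0,0],[0,0,0]],[1,[0,0,0],[0,0,0]]]'; python3 -m pendant '[[1,[0,-13.8,7.2],[0,0,0]],[1,[0,-13.1,8.4],[0,0,0]],[1,[0,-12.3,9.5],[0,0,0]],[1,[0,-11.4,10.5],[0,0,0]],[1,[0,-5.3,5.8],[0,0,0]],[1,[0,0,0],[0,0,0]]]'
```

```text
t: 5.75
tool_pos: [609.2, -88.8, 233.2]
tool_rot: [180.0, 0.1, 94.0]
force: [-0.7, 0.4, 6.5]
opening: 0.127
t: 6.55
tool_pos: [518.3, -95.2, 214.5]
tool_rot: [-179.7, -0.0, 94.0]
force: [-4.6, -1.5, 7.3]
opening: 0.129
t: 7.15
tool_pos: [463.6, -98.9, 172.2]
tool_rot: [-179.8, -0.0, 94.0]
force: [-2.1, -2.4, 0.2]
opening: 0.131
```

```bash
python3 -m pendant '[[1,[0,-5.3,5.8],[0,0,0]],[1,[0,-4.8,6],[0,0,0]],[1,[0,-3,4.5],[0,0,0]],[1,[0,0,0],[0,0,0]]]'; python3 -m pendant '[[1,[0,-1,1.5],[0,0,0]],[1,[0,-1,1.5],[0,0,0]],[1,[0,-0.8,1.2],[0,0,0]],[1,[0,-0.8,1.2],[0,0,0]],[1,[0,0,0],[0,0,0]]]'
```

```text
t: 7.55
tool_pos: [450.8, -99.8, 155.8]
tool_rot: [-179.9, -0.0, 94.0]
force: [-3.1, -2.7, 0.1]
opening: 0.131
t: 8.05
tool_pos: [447.6, -100.0, 150.9]
tool_rot: [-180.0, -0.0, 94.0]
force: [-4.5, -2.8, 3.4]
opening: 0.126
```

```bash
python3 -m pendant '[[1,[0,-0.8,1.2],[0,0,0]],[1,[0,-0.8,1.2],[0,0,0]],[1,[0,-0.8,1.2],[0,0,0]],[1,[0,0,0],[0,0,0]],[1,[0,0,0],[0,0,0]]]'; python3 -m pendant '[[1,[0,-0.8,1.2],[0,0,0]],[1,[0,-0.8,1.2],[0,0,0]],[1,[0,-0.8,1.2],[0,0,0]],[1,[0,0,0],[0,0,0]],[1,[0,0,0],[0,0,0]]]'
```

```text
t: 8.55
tool_pos: [445.8, -100.2, 148.0]
tool_rot: [179.9, 0.0, 94.0]
force: [-4.2, -1.8, 8.8]
opening: 0.126
t: 9.05
tool_pos: [445.9, -100.3, 147.6]
tool_rot: [179.6, 0.1, 94.0]
force: [-4.7, 3.3, 34.2]
opening: 0.13
```

At the stop: z no longer changes and the force is rising. I'll relax, release, rise and look.

```bash
python3 -m pendant '[[1,[0,1.6,-3],[0,0,0]],[-1,[0,0,0],[0,0,0]],[-1,[0,0,0],[0,0,0]],[-1,[0,0,0],[0,0,0]],[-1,[0,0,0],[0,0,0]],[-1,[0,0,-10],[0,0,0]],[-1,[0,0,-30],[0,0,0]],[-1,[0,0,-40],[0,0,0]],[-1,[0,0,-40],[0,0,0]],[-1,[-40,-20,-5],[0,0,0]],[-1,[-40,-20,0],[0,0,0]],[-1,[-40,-10,0],[0,0,0]]]'; python3 - <<'E'
from h import *
f=grab('top'); cv2.imwrite('pics/t2.png',cv2.resize(f['pixels'][115:265,275:475],None,fx=4,fy=4,interpolation=cv2.INTER_CUBIC))
f=grab('side'); cv2.imwrite('pics/s2.png',cv2.resize(f['pixels'][160:360,280:480],None,fx=3,fy=3,interpolation=cv2.INTER_CUBIC))
E
```

```text
t: 10.25
tool_pos: [402.2, -224.0, 273.1]
tool_rot: [180.0, 0.0, 94.1]
force: [0.7, 0.3, 0.0]
opening: 1.003
```

View pics/t2.png

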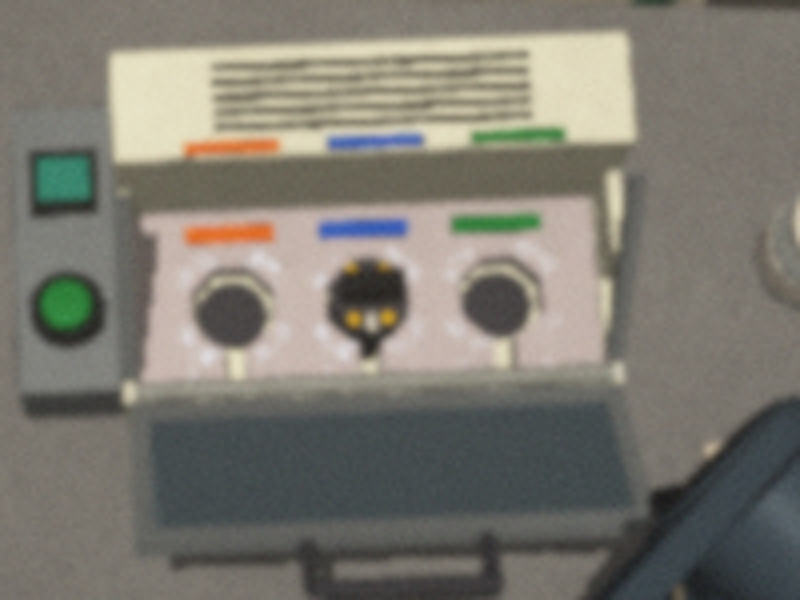

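View pics/s2.png

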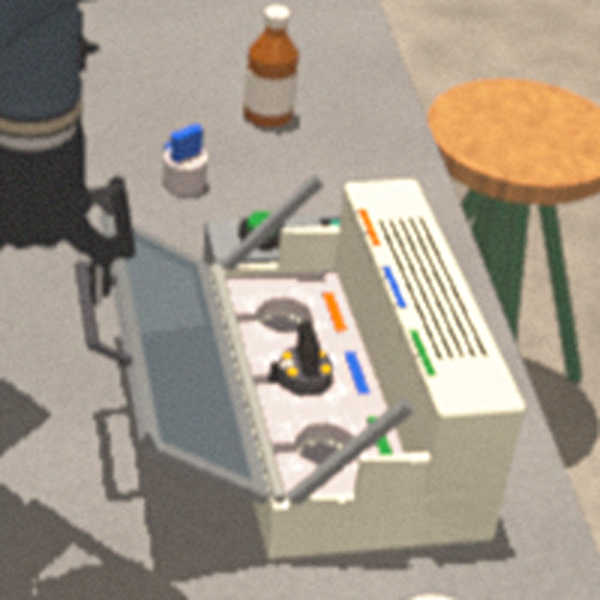

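The door is right down. The black block is in the blue well at crop pixel (368,298), and the orange (234,305) and green (502,296) wells are empty. I'll work out the well positions and plan the grasp.

```bash
python3 - <<'E'
from h import *
f=load('top'); P=pts(f)
c=lambda x,y:(275+x/4-.4,115+y/4-.4)
for n,p,h in [('or',(234,305),60),('gr',(502,296),60),('bldone',(368,298),78),('bartop1',(334,297),114),('bartop2',(403,292),114),('orstrip',(229,234),60),('blstrip',(363,229),60),('grstrip',(496,223),60),('btn',(66,304),94),('hL',(131,392),70),('hR',(618,373),70)]:
    print(n,ray(f,*c(*p),h).round(1))
m=(P[...,2]>103)&(P[...,2]<125)&(abs(P[...,0]-655)<30)&(abs(P[...,1]+80)<35); print('done bar',m.sum(),P[m].mean(0).round(1),cv2.minAreaRect(P[m][:,:2].astype(np.float32)))
m=(P[...,2]>85)&(P[...,2]<105)&(np.hypot(P[...,0]-637,P[...,1]-118)<30)&(f['pixels'][...,1]>f['pixels'][...,2]*1.6); print('btn',m.sum(),P[m].mean(0).round(1))
g=load('side');Q=pts(g)
m=(Q[...,2]>103)&(Q[...,2]<125)&(abs(Q[...,0]-655)<30)&(abs(Q[...,1]+80)<35); print('done bar side',m.sum(),Q[m].mean(0).round(1),cv2.minAreaRect(Q[m][:,:2].astype(np.float32)))
E
```

```text
or [650.1   8.   60. ]
gr [ 661.3 -171.5   60. ]
bldone [652.1 -80.2  78. ]
bartop1 [641.6 -55.3 114. ]
bartop2 [646.1 -99.6 114. ]
orstrip [699.6  12.5  60. ]
blstrip [705.6 -77.8  60. ]
grstrip [ 712.3 -167.5   60. ]
btn [637.9 118.3  94. ]
hL [585.8  74.7  70. ]
hR [ 607.6 -246.6   70. ]
done bar 97 [651.6 -79.5 113.6] ((653.4442138671875, -79.26998901367188), (15.599535942077637, 39.58130645751953), 3.7911365032196045)
btn 134 [636.2 118.3  97.9]
done bar side 74 [654.  -86.  112.8] ((654.8961791992188, -83.9150161743164), (14.338738441467285, 41.358428955078125), 1.3176698684692383)
```

```bash
python3 -c "
from h import *
plan([654.5,-81.5,150],3.8)"
```

```text
t 10.3 pos [ 403.3 -228.3  272.9] rot [179.88   0.24  93.71] j [-43.  14. 102.  -0.  64. -47.] F [0.  0.7 0.4] op 1.001
 turn rad [0.0049 0.0017 1.5691]  shift after turn [ 260.4 -129.8  122.9]  shift before turn [130.8 259.9 122.9]
```

```bash
python3 -m pendant '[[-1,[19,37,0],[0,0,0]],[-1,[19,37,0],[0,0,0]],[-1,[19,37,0],[0,0,0]],[-1,[19,37,0],[0,0,0]],[-1,[19,37,0],[0,0,0]],[-1,[19,37,0],[0,0,0]],[-1,[16.8,37.9,0],[0,0,0]]]'; python3 -m pendant '[[-1,[0,0,10],[0,0,0.1427]],[-1,[0,0,11],[0,0,0.1427]],[-1,[0,0,11],[0,0,0.1427]],[-1,[0,0,11],[0,0,0.1427]],[-1,[0,0,11],[0,0,0.1427]],[-1,[0,0,11],[0,0,0.1427]],[-1,[0,0,11],[0,0,0.1427]],[-1,[0,0,11],[0,0,0.1427]],[-1,[0,0,11],[0,0,0.1427]],[-1,[0,0,11],[0,0,0.1427]],[-1,[0,0,11],[0,0,0.1427]],[-1,[0,0,0],[0,0,0]]]';python3 -c "
from h import *
plan([654.5,-81.5,85],3.8)"
```

```text
t: 11.05
tool_pos: [654.2, -72.4, 272.0]
tool_rot: [-180.0, -0.0, 94.1]
force: [0.3, -0.9, -0.5]
opening: 0.999
t: 12.25
tool_pos: [651.9, -73.6, 150.2]
tool_rot: [-179.9, 0.2, 4.1]
force: [-0.9, -0.7, -0.4]
opening: 1.001
t 12.2 pos [651.9 -73.6 150.2] rot [-179.89    0.23    4.11] j [-16.  38.  81.   0.  61.  70.] F [-0.9 -0.7 -0.4] op 1.001
 turn rad [-0.0019  0.0041  0.0053]  shift after turn [ 2.1  8.1 65.2]  shift before turn [ 2.3  8.2 65.2]
```

```bash
python3 -m pendant '[[-1,[1,4,20],[0,0,0.005]],[-1,[1.2,4.1,20],[0,0,0]],[-1,[0,0,20],[0,0,0]],[-1,[0,0,5],[0,0,0]],[1,[0,0,0],[0,0,0]],[1,[0,0,0],[0,0,0]],[1,[0,0,0],[0,0,0]],[1,[0,0,0],[0,0,0]],[1,[0,0,0],[0,0,0]],[1,[0,0,0],[0,0,0]]]' 20;python3 -c "
from h import *
plan([654.5,-81.5,85],3.8)"
```

```text
t: 13.25
tool_pos: [657.0, -82.5, 88.3]
tool_rot: [180.0, -0.1, 3.8]
force: [-0.4, 2.0, 6.5]
opening: 0.462
t 13.2 pos [657.  -82.5  88.3] rot [ 1.7998e+02 -1.4000e-01  3.8000e+00] j [-17.  43.  83.   0.  54.  69.] F [-0.4  2.   6.5] op 0.462
 turn rad [ 0.0004 -0.0024 -0.    ]  shift after turn [-2.4 -1.2  3.3]  shift before turn [-2.5 -1.2  3.3]
```

```bash
python3 -m pendant '[[-0.7,[0,0,0],[0,0,0]],[-0.7,[0,0,0],[0,0,0]],[-0.7,[0,0,0],[0,0,0]],[-0.5,[0,0,-20],[0,0,0]],[-0.2,[0,0,-30],[0,0,0]],[-0.2,[0,0,-10],[0,0,-0.1427]],[-0.2,[0,0,0],[0,0,-0.1427]],[-0.2,[0,0,0],[0,0,-0.1427]],[-0.2,[0,0,0],[0,0,-0.1427]],[-0.2,[0,0,0],[0,0,-0.1427]]]' 20;python3 -m pendant '[[-0.2,[0,0,0],[0,0,-0.1427]],[-0.2,[0,0,0],[0,0,-0.1427]],[-0.2,[0,0,0],[0,0,-0.1427]],[-0.2,[0,0,0],[0,0,-0.1427]],[-0.2,[0,0,0],[0,0,-0.1427]],[-0.2,[0,0,0],[0,0,-0.1427]],[-0.2,[0,0,0],[0,0,0]],[-0.2,[0,0,0],[0,0,0]]]';python3 -c "
from h import *
plan([655,-82.5,83],93.8)"
```

```text
t: 14.25
tool_pos: [655.8, -82.8, 146.4]
tool_rot: [-180.0, 0.0, 45.0]
force: [1.0, -0.5, 0.2]
opening: 0.602
t: 15.05
tool_pos: [655.9, -82.8, 146.5]
tool_rot: [-180.0, -0.0, 93.5]
force: [0.4, -0.0, 0.3]
opening: 0.6
t 15.1 pos [655.9 -82.8 146.5] rot [-1.7997e+02 -1.0000e-02  9.3550e+01] j [-17.  39.  81.  -0.  61. -20.] F [ 0.4 -0.   0.3] op 0.6
 turn rad [-0.0006 -0.0001 -0.0044]  shift after turn [ 0.3 -0.9 63.5]  shift before turn [ 0.3 -0.9 63.5]
```

```bash
python3 -m pendant '[[-0.2,[0,-0.5,20],[0,0,-0.004]],[-0.2,[0,0,20],[0,0,0]],[-0.2,[0,0,15],[0,0,0]],[-0.2,[0,0,8],[0,0,0]],[1,[0,0,0],[0,0,0]],[1,[0,0,0],[0,0,0]],[1,[0,0,0],[0,0,0]],[1,[0,0,0],[0,0,0]],[1,[0,0,0],[0,0,0]],[1,[0,0,0],[0,0,0]]]' 25;python3 -c "
from h import *
plan([655,-82.5,83],93.8)"
```

```text
t: 16.05
tool_pos: [655.7, -82.8, 84.2]
tool_rot: [180.0, 0.0, 93.9]
force: [-0.4, 0.4, -0.2]
opening: 0.16
t 16.1 pos [655.7 -82.8  84.2] rot [1.7997e+02 1.0000e-02 9.3950e+01] j [-17.  43.  83.  -0.  54. -21.] F [-0.4  0.4 -0.2] op 0.16
 turn rad [0.0005 0.0002 0.0026]  shift after turn [ 0.3 -0.7  1.2]  shift before turn [ 0.3 -0.7  1.2]
```

```bash
python3 -m pendant '[[1,[0,0,0],[0,0,0]],[1,[0,0,-4],[0,0,0]],[1,[0,0,-8],[0,0,0]],[1,[0,0,-15],[0,0,0]],[1,[0,0,-25],[0,0,0]],[1,[0,0,-35],[0,0,0]],[1,[0,0,-35],[0,0,0]],[1,[0,0,-35],[0,0,0]],[1,[0,0,-23],[0,0,0]],[1,[0,0,0],[0,0,0]]]' 60;python3 -c "
from h import *
plan([463.6,-381,70],93.6)"
```

```text
t: 17.05
tool_pos: [658.2, -83.4, 269.8]
tool_rot: [179.4, 0.2, 94.0]
force: [0.3, 0.1, -2.8]
opening: 0.15
t 17.1 pos [658.2 -83.4 269.8] rot [179.39   0.23  93.96] j [-17.  31.  74.   0.  74. -21.] F [ 0.3  0.1 -2.8] op 0.15
 turn rad [0.0106 0.004  0.0063]  shift after turn [-284.8 -212.9  199.8]  shift before turn [-282.7 -216.9  198.7]
```

```bash
python3 -m pendant '[[1,[-16,-12,0],[0,0,0]],[1,[-31.6,-23.7,0],[0,0,0]],[1,[-31.6,-23.7,0],[0,0,0]],[1,[-31.6,-23.7,0],[0,0,0]],[1,[-31.6,-23.7,0],[0,0,0]],[1,[-31.6,-23.7,0],[0,0,0]],[1,[-31.6,-23.7,0],[0,0,0]],[1,[-31.6,-23.7,0],[0,0,0]],[1,[-31.6,-23.7,0],[0,0,0]],[1,[-16,-12,0],[0,0,0]],[1,[0,0,30],[0,0,0]],[1,[0,0,40],[0,0,0]]]';python3 -m pendant '[[1,[0,0,40],[0,0,0]],[1,[0,0,30],[0,0,0]],[1,[0,0,20],[0,0,0]],[1,[0,0,15],[0,0,0]],[1,[0,0,10],[0,0,0]],[1,[0,0,5],[0,0,0]],[1,[0,0,0],[0,0,0]],[1,[0,0,0],[0,0,0]]]';python3 -c "
from h import *
plan([463.6,-381,58.2],93.6)"
```

```text
t: 18.25
tool_pos: [461.1, -383.7, 193.7]
tool_rot: [179.9, 0.2, 93.8]
force: [0.1, -0.2, -4.4]
opening: 0.15
t: 19.05
tool_pos: [462.3, -382.0, 74.3]
tool_rot: [180.0, 0.0, 93.9]
force: [-0.3, -0.8, -2.5]
opening: 0.151
t 19.1 pos [ 462.3 -382.    74.3] rot [1.7997e+02 5.0000e-02 9.3950e+01] j [-50.  40.  93.  -0.  47. -54.] F [-0.3 -0.8 -2.5] op 0.151
 turn rad [0.0006 0.0009 0.0061]  shift after turn [ 0.9  1.4 16.1]  shift before turn [ 0.9  1.4 16.1]
```

```bash
python3 -m pendant '[[1,[0,0,8],[0,0,0]],[1,[0,0,4],[0,0,0]],[1,[0,0,2],[0,0,0]],[1,[0,0,1],[0,0,0]],[1,[0,0,0],[0,0,0]]]'; python3 -m pendant '[[1,[0,0,1],[0,0,0]],[1,[0,0,0],[0,0,0]],[1,[0,0,1],[0,0,0]],[1,[0,0,0],[0,0,0]]]'
```

```text
t: 19.55
tool_pos: [462.1, -381.5, 58.7]
tool_rot: [-180.0, -0.0, 94.0]
force: [-0.6, -0.4, -2.1]
opening: 0.155
t: 19.95
tool_pos: [462.3, -381.8, 58.3]
tool_rot: [180.0, 0.0, 94.0]
force: [-1.4, 0.4, 6.0]
opening: 0.157
```

```bash
python3 -m pendant '[[-0.2,[0,0,0],[0,0,0]],[-0.2,[0,0,0],[0,0,0]],[-0.2,[0,0,0],[0,0,0]],[-0.2,[0,0,-10],[0,0,0]],[-0.2,[0,0,-30],[0,0,0]],[-0.2,[0,0,-40],[0,0,0]],[-1,[0,0,-40],[0,0,0]],[-1,[0,0,-40],[0,0,0]],[-1,[0,0,-40],[0,0,0]]]';python3 -c "
from h import *
plan([574.7,319,260],125)"
```

```text
t: 20.85
tool_pos: [462.0, -381.3, 259.1]
tool_rot: [180.0, 0.0, 94.0]
force: [0.8, -0.6, 0.2]
opening: 1.004
t 20.9 pos [ 462.  -381.3  259.1] rot [1.7998e+02 3.0000e-02 9.3950e+01] j [-50.  26.  84.   0.  69. -54.] F [ 0.8 -0.6  0.2] op 1.004
 turn rad [ 2.000e-04  6.000e-04 -5.419e-01]  shift after turn [509.  494.   -0.9]  shift before turn [690.9 160.7  -1.1]
```

```bash
python3 -m pendant '[[-1,[30,7,0],[0,0,0]],[-1,[43.2,10,0],[0,0,0]],[-1,[43.2,10,0],[0,0,0]],[-1,[43.2,10,0],[0,0,0]],[-1,[43.2,10,0],[0,0,0]],[-1,[43.2,10,0],[0,0,0]],[-1,[43.2,10,0],[0,0,0]],[-1,[43.2,10,0],[0,0,0]],[-1,[20,10,0],[0,0,0]]]'; cat > blk.py <<'E'
from h import *
def find(n,centers):
    f=grab(n); P=pts(f); H=cv2.cvtColor(f['pixels'],cv2.COLOR_BGR2HSV)
    for c,(lo,hi) in dict(blue=(105,130),green=(50,85)).items():
        col=(H[...,0]>=lo)&(H[...,0]<=hi)&(H[...,1]>120)
        m=col&(P[...,2]>66)&(P[...,2]<86)&(P[...,1]>150)
        k=col&(P[...,2]>25)&(P[...,2]<48)&(P[...,1]>150)
        if m.sum()>8: print(n,c,m.sum(),P[m].mean(0).round(1),[np.round(x,1) for x in cv2.minAreaRect(P[m][:,:2].astype(np.float32))],'key',k.sum(),P[k].mean(0).round(1) if k.sum() else '')
    return f
E
python3 - <<'E'
from blk import *
f=find('top',0); cv2.imwrite('pics/t3.png',f['pixels']); g=find('side',0)
P=pts(f); m=(P[...,2]>78)&(P[...,2]<105)&(np.hypot(P[...,0]-462,P[...,1]+382)<60); print('done',P[m].mean(0),m.sum())
plan([574.7,319,180],125)
E
```

```text
t: 21.75
tool_pos: [523.8, -20.4, 257.5]
tool_rot: [-180.0, -0.1, 94.1]
force: [0.4, -0.6, -0.1]
opening: 1.003
top blue 67 [574.8 318.1  77.4] [array([574.5, 317.7]), array([39. , 11.6]), np.float64(35.8)] key 6 [557.1 344.8  39. ]
top green 50 [417.1 377.5  77.5] [array([417.5, 378.8]), array([39.4,  9.2]), np.float64(77.3)] key 3 [388.2 385.5  43.2]
side blue 42 [575.5 314.9  73.8] [array([576.2, 316.4]), array([39.6, 15.8]), np.float64(32.8)] key 5 [575.3 321.4  45.9]
side green 23 [419.6 372.9  75.8] [array([420.4, 375.4]), array([36. ,  9.8]), np.float64(80.1)] key 3 [397.4 376.2  39.9]
done [ 460.29493845 -376.9727196    88.40596627] 94
t 21.9 pos [525.1 -21.2 257.6] rot [ 1.7992e+02 -2.0000e-02  9.4210e+01] j [-15.  21.  95.   0.  65. -19.] F [ 0.3 -0.2  0.6] op 1.002
 turn rad [ 1.500e-03  1.000e-04 -5.374e-01]  shift after turn [250.2 235.7  77.6]  shift before turn [335.6  74.3  77.8]
```

View pics/t3.png

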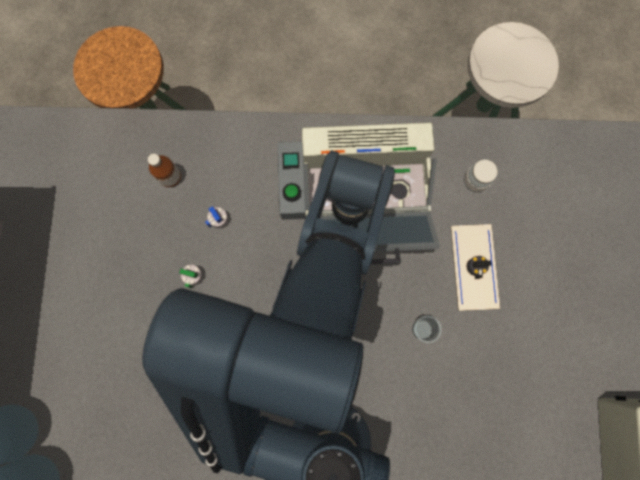

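The done block stands on the plate at (478,266). The new blocks have not moved. Next I'll go over blue and centre it along its bar.

```bash
python3 -m pendant '[[-1,[20,4,0],[0,0,0]],[-1,[42,9.2,0],[0,0,0]],[-1,[42,9.2,0],[0,0,0]],[-1,[42,9.2,0],[0,0,0]],[-1,[42,9.2,0],[0,0,0]],[-1,[42,9.2,0],[0,0,0]],[-1,[42,9.2,0],[0,0,0]],[-1,[42,9.2,0],[0,0,0]],[-1,[20,5,20],[0,0,-0.135]],[-1,[0,0,20],[0,0,-0.135]],[-1,[0,0,20],[0,0,-0.135]],[-1,[0,0,20],[0,0,-0.135]]]'; python3 -c "
from h import *
plan([575,317.5,48],125)"
```

```text
t: 23.05
tool_pos: [575.3, 313.3, 176.3]
tool_rot: [180.0, 0.0, 125.2]
force: [0.1, 0.4, 0.1]
opening: 1.0
t 23.1 pos [575.3 313.3 176.3] rot [1.800e+02 4.000e-02 1.252e+02] j [ 19.  36.  80.  -0.  64. -16.] F [0.1 0.4 0.1] op 1.0
 turn rad [0.     0.0006 0.0034]  shift after turn [  3.6   2.1 128.3]  shift before turn [  3.7   2.1 128.3]
```

```bash
python3 -m pendant '[[-1,[2,1,30],[0,0,0]],[-1,[1.6,1,40],[0,0,0]],[-1,[0,0,35],[0,0,0]],[-1,[0,0,15],[0,0,0]],[-1,[0,0,6],[0,0,0]],[1,[0,0,0],[0,0,0]],[1,[0,0,0],[0,0,0]],[1,[0,0,0],[0,0,0]],[1,[0,0,0],[0,0,0]],[1,[0,0,0],[0,0,0]],[1,[0,0,0],[0,0,0]]]' 20;python3 -c "
from h import *
plan([575,317.5,48],125)"
```

```text
t: 24.15
tool_pos: [575.8, 318.9, 52.8]
tool_rot: [179.8, 0.1, 124.9]
force: [1.0, 0.5, 6.4]
opening: 0.462
t 24.1 pos [575.8 318.9  52.8] rot [1.7980e+02 7.0000e-02 1.2491e+02] j [ 19.  45.  84.  -0.  50. -16.] F [1.  0.5 6.4] op 0.462
 turn rad [ 0.0035  0.0012 -0.0016]  shift after turn [-0.6 -1.4  4.8]  shift before turn [-0.6 -1.5  4.8]
```

```bash
python3 -m pendant '[[-0.7,[0,0,0],[0,0,0]],[-0.7,[0,0,0],[0,0,0]],[-0.7,[0,0,0],[0,0,0]],[-0.5,[0,0,-20],[0,0,0]],[-0.2,[0,0,-25],[0,0,0]],[-0.2,[0,0,-5],[0,0,0.1427]],[-0.2,[0,0,0],[0,0,0.1427]],[-0.2,[0,0,0],[0,0,0.1427]],[-0.2,[0,0,0],[0,0,0.1427]],[-0.2,[0,0,0],[0,0,0.1427]]]' 20;python3 -m pendant '[[-0.2,[0,0,0],[0,0,0.1427]],[-0.2,[0,0,0],[0,0,0.1427]],[-0.2,[0,0,0],[0,0,0.1427]],[-0.2,[0,0,0],[0,0,0.1427]],[-0.2,[0,0,0],[0,0,0.1427]],[-0.2,[0,0,0],[0,0,0.1427]],[-0.2,[0,0,0],[0,0,0]],[-0.2,[0,0,0],[0,0,0]]]';python3 -c "
from h import *
plan([575.8,318.9,46],35)"
```

```text
t: 25.15
tool_pos: [574.1, 318.3, 100.4]
tool_rot: [-180.0, 0.0, 83.7]
force: [-0.0, -0.6, 0.3]
opening: 0.597
t: 25.95
tool_pos: [574.2, 318.3, 100.5]
tool_rot: [-180.0, 0.0, 35.1]
force: [0.4, -0.5, 0.2]
opening: 0.6
t 25.9 pos [574.2 318.3 100.5] rot [-1.7999e+02  3.0000e-02  3.5130e+01] j [19. 42. 83.  0. 55. 74.] F [ 0.4 -0.5  0.2] op 0.6
 turn rad [-0.0002  0.0005  0.0022]  shift after turn [ 1.6  0.4 54.5]  shift before turn [ 1.7  0.4 54.5]
```

```bash
python3 -m pendant '[[-0.2,[1.5,0.4,20],[0,0,0]],[-0.2,[0,0,20],[0,0,0]],[-0.2,[0,0,10],[0,0,0]],[-0.2,[0,0,4],[0,0,0]],[1,[0,0,0],[0,0,0]],[1,[0,0,0],[0,0,0]],[1,[0,0,0],[0,0,0]],[1,[0,0,0],[0,0,0]],[1,[0,0,0],[0,0,0]],[1,[0,0,0],[0,0,0]]]' 25;python3 -m pendant '[[1,[0,0,0],[0,0,0]],[1,[0,0,0],[0,0,0]],[1,[0,0,0],[0,0,0]]]' 70;python3 -c "
from h import *
plan([575.8,318.9,46],35)"
```

```text
t: 26.95
tool_pos: [576.3, 319.1, 47.5]
tool_rot: [180.0, -0.1, 35.0]
force: [0.4, 0.6, 2.6]
opening: 0.161
t: 27.25
tool_pos: [576.4, 319.2, 47.6]
tool_rot: [180.0, -0.1, 35.0]
force: [-0.7, 0.5, 5.2]
opening: 0.152
t 27.2 pos [576.4 319.2  47.6] rot [ 1.7999e+02 -9.0000e-02  3.4960e+01] j [19. 46. 84.  0. 50. 74.] F [-0.7  0.5  5.2] op 0.152
 turn rad [ 0.0002 -0.0015 -0.0008]  shift after turn [-0.7 -0.1  1.6]  shift before turn [-0.7 -0.1  1.6]
```

```bash
python3 -m pendant '[[1,[0,0,-5],[0,0,0]],[1,[0,0,-15],[0,0,0]],[1,[0,0,-30],[0,0,0]],[1,[0,0,-40],[0,0,-0.13]],[1,[0,0,-40],[0,0,-0.13]],[1,[0,0,-40],[0,0,-0.13]],[1,[0,0,-30],[0,0,-0.13]],[1,[0,0,-10],[0,0,-0.13]],[1,[0,0,0],[0,0,-0.13]],[1,[0,0,0],[0,0,-0.13]],[1,[0,0,0],[0,0,-0.12]],[1,[0,0,0],[0,0,0]]]';python3 -c "
from h import *
plan([655.7,-82.8,125],93.9)"
```

```text
t: 28.45
tool_pos: [575.3, 318.5, 256.9]
tool_rot: [-179.9, 0.0, 94.0]
force: [-0.2, -0.1, -2.6]
opening: 0.154
t 28.4 pos [575.3 318.5 256.9] rot [-1.7994e+02  3.0000e-02  9.3950e+01] j [19. 31. 75. -0. 73. 15.] F [-0.2 -0.1 -2.6] op 0.154
 turn rad [-0.001   0.0005  0.0009]  shift after turn [-405.8   52.9  131.9]  shift before turn [-405.8   52.7  132.1]
```

```bash
python3 -m pendant '[[1,[-15,2,0],[0,0,0]],[1,[-40,5.2,0],[0,0,0]],[1,[-40,5.2,0],[0,0,0]],[1,[-40,5.2,0],[0,0,0]],[1,[-40,5.2,0],[0,0,0]],[1,[-40,5.2,0],[0,0,0]],[1,[-40,5.2,0],[0,0,0]],[1,[-40,5.2,0],[0,0,0]],[1,[-40,5.2,0],[0,0,0]],[1,[-40,5.2,0],[0,0,0]],[1,[-25,3.2,0],[0,0,0]],[1,[-5.8,0.7,0],[0,0,0]]]';python3 -m pendant '[[1,[0,0,30],[0,0,0]],[1,[0,0,40],[0,0,0]],[1,[0,0,40],[0,0,0]],[1,[0,0,15],[0,0,0]],[1,[0,0,5],[0,0,0]],[1,[0,0,0],[0,0,0]],[1,[0,0,0],[0,0,0]]]';python3 -c "
from h import *
plan([655.7,-82.8,110],93.9)"
```

```text
t: 29.65
tool_pos: [656.6, -87.2, 256.6]
tool_rot: [-180.0, 0.1, 93.6]
force: [0.3, 0.9, -3.0]
opening: 0.152
t: 30.35
tool_pos: [658.2, -82.6, 129.0]
tool_rot: [179.8, 0.1, 94.0]
force: [0.4, 0.7, -2.8]
opening: 0.15
t 30.4 pos [658.2 -82.6 129. ] rot [1.7977e+02 9.0000e-02 9.3970e+01] j [-17.  40.  81.  -0.  59. -21.] F [ 0.4  0.7 -2.8] op 0.15
 turn rad [0.004  0.0015 0.0012]  shift after turn [-0.  -2.5 19. ]  shift before turn [ 0.  -2.6 19. ]
```

```bash
python3 -m pendant '[[1,[0,-2,8],[0,0,0]],[1,[0,0,8],[0,0,0]],[1,[0,0,0],[0,0,0]],[1,[0,0,0],[0,0,0]],[1,[0,0,0],[0,0,0]]]';python3 -c "
from h import *
plan([655.7,-82.8,107],93.9)"
```

```text
t: 30.85
tool_pos: [654.8, -82.5, 111.0]
tool_rot: [180.0, 0.0, 94.0]
force: [0.7, 0.7, -3.0]
opening: 0.152
t 30.9 pos [654.8 -82.5 111. ] rot [1.7998e+02 1.0000e-02 9.3970e+01] j [-17.  41.  82.   0.  57. -21.] F [ 0.7  0.7 -3. ] op 0.152
 turn rad [0.0004 0.0001 0.0012]  shift after turn [-0.4  0.9  4. ]  shift before turn [-0.4  0.9  4. ]
```

```bash
python3 -m pendant '[[1,[-0.3,0.9,0],[0,0,0]],[1,[0,0,2],[0,0,0]],[1,[0,0,2],[0,0,0]],[1,[0,0,2],[0,0,0]],[1,[0,0,2],[0,0,0]],[1,[0,0,0],[0,0,0]]]';python3 -c "
from h import *
plan([655.7,-82.8,107],93.9)"
```

```text
t: 31.45
tool_pos: [655.1, -82.3, 102.5]
tool_rot: [-180.0, -0.0, 94.0]
force: [-0.4, 0.3, -3.0]
opening: 0.15
t 31.4 pos [655.1 -82.3 102.5] rot [-1.7995e+02 -4.0000e-02  9.3970e+01] j [-17.  42.  82.   0.  56. -21.] F [-0.4  0.3 -3. ] op 0.15
 turn rad [-0.0009 -0.0006  0.0013]  shift after turn [-0.5  0.6 -4.5]  shift before turn [-0.5  0.6 -4.5]
```

It has entered 5 mm without contact, so I'll continue down.

```bash
python3 -m pendant '[[1,[-0.3,0.4,3],[0,0,0]],[1,[0,0,3],[0,0,0]],[1,[0,0,3],[0,0,0]],[1,[0,0,3],[0,0,0]],[1,[0,0,2],[0,0,0]],[1,[0,0,1],[0,0,0]],[1,[0,0,0],[0,0,0]]]';python3 -m pendant '[[1,[0,0,1],[0,0,0]],[1,[0,0,1],[0,0,0]],[1,[0,0,1],[0,0,0]],[1,[0,0,0],[0,0,0]]]'
```

```text
t: 32.15
tool_pos: [655.1, -82.5, 87.3]
tool_rot: [-179.9, -0.1, 94.0]
force: [-3.3, 2.8, -2.7]
opening: 0.152
t: 32.55
tool_pos: [655.2, -82.4, 85.7]
tool_rot: [-179.9, -0.0, 94.0]
force: [-5.4, 3.3, 4.0]
opening: 0.151
```

Z is 85.7 against an expected 85.6, with contact force, so the block is seated. I'll release, give it a small downward push with shut fingers later if needed, and move off towards green.

```bash
python3 -m pendant '[[1,[0,0,1],[0,0,0]],[1,[0,0,0],[0,0,0]],[-0.2,[0,0,-0.5],[0,0,0]],[-0.2,[0,0,0],[0,0,0]],[-0.2,[0,0,0],[0,0,0]],[-0.2,[0,0,-10],[0,0,0]],[-0.2,[0,0,-30],[0,0,0]],[-0.2,[0,0,-40],[0,0,0]],[-0.2,[0,0,-40],[0,0,0]],[-1,[0,0,-40],[0,0,0]],[-1,[0,0,-15],[0,0,0]]]';python3 -c "
from blk import *
find('top',0);find('side',0)
plan([417.5,377.5,180],167)"
```

```text
t: 33.65
tool_pos: [658.6, -83.9, 265.5]
tool_rot: [179.4, 0.2, 94.0]
force: [0.6, 0.4, 1.6]
opening: 0.914
top green 22 [410.7 360.2  77.2] [array([410.5, 359.4]), array([19. ,  7.3]), np.float64(72.0)] key 3 [378.5 358.7  42.4]
side green 27 [409.7 343.9  75.8] [array([408.6, 346.1]), array([34.4, 14.1]), np.float64(72.0)] key 2 [405.1 338.   43.9]
t 33.8 pos [658.2 -83.7 263.9] rot [179.5    0.2   93.97] j [-17.  31.  74.  -0.  74. -21.] F [ 0.2 -0.8 -0.6] op 1.002
 turn rad [ 0.0052  0.0086 -1.2746]  shift after turn [338.3 395.3  83.9]  shift before turn [ 477.1 -208.9   80.5]
```

Green has been knocked aside and is partly hidden by the elbow. I'll go back to the earlier viewing pose and look again.

```bash
python3 -m pendant '[[-1,[15,-30,0],[0,0,0]],[-1,[20,-36,0],[0,0,0]],[-1,[20,-36,0],[0,0,0]],[-1,[15,-30,0],[0,0,0]],[-1,[0,0,0],[0,0,0]]]';python3 -c "
from blk import *
f=find('top',0);g=find('side',0)
o=np.zeros((400,800,3),np.uint8); o[:,:400]=cv2.resize(f['pixels'][230:330,150:250],None,fx=4,fy=4,interpolation=cv2.INTER_CUBIC); o[:,400:]=cv2.resize(g['pixels'][160:260,270:370],None,fx=4,fy=4,interpolation=cv2.INTER_CUBIC)
cv2.imwrite('pics/g4.png',o)
plan([410,354,180],167)"
```

```text
t: 34.25
tool_pos: [513.4, -19.8, 257.6]
tool_rot: [-179.5, -0.2, 94.0]
force: [0.5, -0.6, -0.3]
opening: 1.001
top green 52 [407.  348.4  77.1] [array([407.7, 349.7]), array([39.,  9.]), np.float64(72.5)] key 2 [378.6 360.3  41.2]
side green 25 [409.5 343.   77.2] [array([409.3, 342.9]), array([41.4, 12.2]), np.float64(72.1)] key 1 [378.4 357.6  39.8]
t 34.4 pos [518.9 -22.1 258.7] rot [-179.97    0.     93.99] j [-15.  20.  95.  -0.  65. -19.] F [-0.  -0.3  0.6] op 1.002
 turn rad [-5.0000e-04 -3.0000e-04 -1.2742e+00]  shift after turn [190.7 341.9  78.7]  shift before turn [382.8 -82.4  78.8]
```

View pics/g4.png

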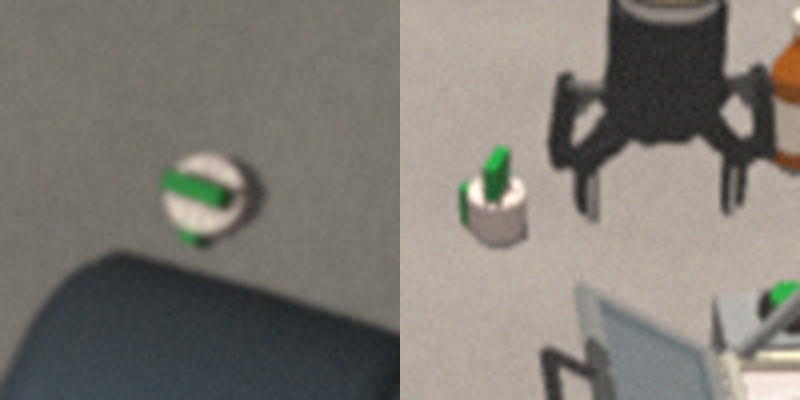

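Green is upright at top crop (196,188), roughly (408,349), with its bar at 72°. Going over it now.

```bash
python3 -m pendant '[[-1,[20,-4,0],[0,0,0]],[-1,[42,-9.3,0],[0,0,0]],[-1,[42,-9.3,0],[0,0,0]],[-1,[42,-9.3,0],[0,0,0]],[-1,[42,-9.3,0],[0,0,0]],[-1,[42,-9.3,0],[0,0,0]],[-1,[42,-9.3,0],[0,0,0]],[-1,[42,-9.3,0],[0,0,0]],[-1,[42,-9.3,0],[0,0,0]],[-1,[20,-5,0],[0,0,0]],[-1,[0,0,10],[0,0,-0.13]],[-1,[0,0,10],[0,0,-0.13]]]';python3 -m pendant '[[-1,[0,0,10],[0,0,-0.13]],[-1,[0,0,10],[0,0,-0.13]],[-1,[0,0,10],[0,0,-0.13]],[-1,[0,0,10],[0,0,-0.13]],[-1,[0,0,10],[0,0,-0.13]],[-1,[0,0,10],[0,0,-0.13]],[-1,[0,0,0],[0,0,-0.14]],[-1,[0,0,0],[0,0,0]]]';python3 -c "
from h import *
plan([408.5,349,48],162.3)"
```

```text
t: 35.55
tool_pos: [411.7, 348.7, 238.7]
tool_rot: [179.9, -0.0, 109.3]
force: [-0.9, 0.0, -0.2]
opening: 1.002
t: 36.35
tool_pos: [411.6, 347.4, 178.2]
tool_rot: [-180.0, -0.0, 161.5]
force: [0.5, 0.3, -0.9]
opening: 0.999
t 36.4 pos [411.6 347.4 178.2] rot [-179.99   -0.    161.53] j [ 28.  28.  98.  -0.  55. -43.] F [ 0.5  0.3 -0.9] op 0.999
 turn rad [-0.0002 -0.     -0.0134]  shift after turn [  3.5   0.6 130.2]  shift before turn [  3.5   0.6 130.2]
```

```bash
python3 -m pendant '[[-1,[2,0.3,30],[0,0,-0.013]],[-1,[1.5,0.3,40],[0,0,0]],[-1,[0,0,35],[0,0,0]],[-1,[0,0,15],[0,0,0]],[-1,[0,0,8],[0,0,0]],[1,[0,0,0],[0,0,0]],[1,[0,0,0],[0,0,0]],[1,[0,0,0],[0,0,0]],[1,[0,0,0],[0,0,0]],[1,[0,0,0],[0,0,0]],[1,[0,0,0],[0,0,0]]]' 20;python3 -c "
from h import *
plan([408.5,349,46],162.3)"; python3 -m pendant '[[-0.7,[0,0,0],[0,0,0]],[-0.7,[0,0,0],[0,0,0]],[-0.7,[0,0,0],[0,0,0]],[-0.5,[0,0,-20],[0,0,0]],[-0.2,[0,0,-25],[0,0,0]],[-0.2,[0,0,-5],[0,0,0.1427]],[-0.2,[0,0,0],[0,0,0.1427]],[-0.2,[0,0,0],[0,0,0.1427]],[-0.2,[0,0,0],[0,0,0.1427]],[-0.2,[0,0,0],[0,0,0.1427]]]' 20;python3 -m pendant '[[-0.2,[0,0,0],[0,0,0.1427]],[-0.2,[0,0,0],[0,0,0.1427]],[-0.2,[0,0,0],[0,0,0.1427]],[-0.2,[0,0,0],[0,0,0.1427]],[-0.2,[0,0,0],[0,0,0.1427]],[-0.2,[0,0,0],[0,0,0.1427]],[-0.2,[0,0,0],[0,0,0]],[-0.2,[0,0,0],[0,0,0]]]';python3 -c "
from h import *
plan([408.5,349,46],72.3)"
```

```text
t: 37.45
tool_pos: [408.1, 349.5, 52.5]
tool_rot: [179.9, 0.1, 162.3]
force: [0.8, 1.9, 6.3]
opening: 0.461
t 37.5 pos [408.1 349.5  52.5] rot [1.7985e+02 1.3000e-01 1.6232e+02] j [ 29.  39. 103.   0.  38. -44.] F [0.8 1.9 6.3] op 0.461
 turn rad [0.0026 0.0023 0.0003]  shift after turn [-0.5 -0.3  6.5]  shift before turn [-0.5 -0.4  6.5]
t: 38.45
tool_pos: [406.6, 348.4, 101.0]
tool_rot: [-179.9, 0.0, 121.1]
force: [-0.4, 0.3, 0.1]
opening: 0.602
t: 39.25
tool_pos: [406.8, 348.6, 101.1]
tool_rot: [-180.0, 0.0, 72.6]
force: [0.8, -0.6, 0.4]
opening: 0.602
t 39.2 pos [406.8 348.6 101.1] rot [-1.7997e+02  3.0000e-02  7.2560e+01] j [ 29.  35. 101.  -0.  44.  46.] F [ 0.8 -0.6  0.4] op 0.602
 turn rad [-0.0004  0.0005  0.0045]  shift after turn [ 0.9  1.5 55.1]  shift before turn [ 1.   1.5 55.1]
```

```bash
python3 -m pendant '[[-0.2,[1.2,1,20],[0,0,0.004]],[-0.2,[0,0,20],[0,0,0]],[-0.2,[0,0,10],[0,0,0]],[-0.2,[0,0,4],[0,0,0]],[1,[0,0,0],[0,0,0]],[1,[0,0,0],[0,0,0]],[1,[0,0,0],[0,0,0]],[1,[0,0,0],[0,0,0]],[1,[0,0,0],[0,0,0]],[1,[0,0,0],[0,0,0]]]' 25;python3 -m pendant '[[1,[0,0,0],[0,0,0]],[1,[0,0,0],[0,0,0]],[1,[0,0,0],[0,0,0]]]' 70;python3 -c "
from h import *
plan([408.5,349,46],72.3)"
```

```text
t: 40.25
tool_pos: [408.4, 349.7, 47.7]
tool_rot: [180.0, -0.0, 72.2]
force: [-1.4, 0.1, 2.3]
opening: 0.154
t: 40.55
tool_pos: [408.4, 349.7, 47.8]
tool_rot: [180.0, -0.0, 72.2]
force: [-1.9, -0.6, 5.8]
opening: 0.15
t 40.5 pos [408.4 349.7  47.8] rot [ 1.7998e+02 -2.0000e-02  7.2160e+01] j [ 29.  40. 102.   0.  37.  46.] F [-1.9 -0.6  5.8] op 0.15
 turn rad [ 0.0003 -0.0004 -0.0024]  shift after turn [-0.6  0.3  1.8]  shift before turn [-0.6  0.3  1.8]
```

```bash
python3 -m pendant '[[1,[0,0,-5],[0,0,0]],[1,[0,0,-15],[0,0,0]],[1,[0,0,-30],[0,0,0]],[1,[0,0,-40],[0,0,-0.13]],[1,[0,0,-40],[0,0,-0.13]],[1,[0,0,-40],[0,0,-0.12]],[1,[0,0,-30],[0,0,0]],[1,[0,0,-10],[0,0,0]],[1,[0,0,0],[0,0,0]],[1,[0,0,0],[0,0,0]]]';python3 -c "
from h import *
plan([661.6,-172.4,125],93.9)"
```

```text
t: 41.55
tool_pos: [407.2, 348.9, 255.5]
tool_rot: [-179.8, 0.1, 93.9]
force: [-0.9, -0.6, -3.5]
opening: 0.151
t 41.5 pos [407.2 348.9 255.5] rot [-1.7981e+02  9.0000e-02  9.3920e+01] j [29. 22. 93. -0. 65. 25.] F [-0.9 -0.6 -3.5] op 0.151
 turn rad [-0.0034  0.0016  0.0003]  shift after turn [-537.3  218.4  130.5]  shift before turn [-537.2  218.7  130.6]
```

```bash
python3 -m pendant '[[1,[-20,8,0],[0,0,0]],[1,[-40,16.3,0],[0,0,0]],[1,[-40,16.3,0],[0,0,0]],[1,[-40,16.3,0],[0,0,0]],[1,[-40,16.3,0],[0,0,0]],[1,[-40,16.3,0],[0,0,0]],[1,[-40,16.3,0],[0,0,0]],[1,[-40,16.3,0],[0,0,0]],[1,[-40,16.3,0],[0,0,0]],[1,[-40,16.3,0],[0,0,0]],[1,[-40,16.3,0],[0,0,0]],[1,[-40,16.3,0],[0,0,0]]]';python3 -m pendant '[[1,[-40,16.3,0],[0,0,0]],[1,[-25,10,0],[0,0,0]],[1,[-12,5,0],[0,0,0]],[1,[0,0,30],[0,0,0]],[1,[0,0,35],[0,0,0]],[1,[0,0,30],[0,0,0]],[1,[0,0,15],[0,0,0]],[1,[0,0,5],[0,0,0]],[1,[0,0,0],[0,0,0]],[1,[0,0,0],[0,0,0]]]';python3 -c "
from h import *
plan([661.6,-172.4,112],93.9)"
```

```text
t: 42.75
tool_pos: [625.8, -97.8, 253.8]
tool_rot: [-179.7, -0.1, 93.9]
force: [0.3, 0.2, -4.1]
opening: 0.148
t: 43.75
tool_pos: [664.3, -171.3, 143.8]
tool_rot: [179.9, 0.1, 94.0]
force: [0.3, -0.7, -1.8]
opening: 0.155
t 43.8 pos [ 664.3 -171.3  143.8] rot [1.7985e+02 7.0000e-02 9.3950e+01] j [-24.  40.  77.   0.  62. -28.] F [ 0.3 -0.7 -1.8] op 0.155
 turn rad [0.0026 0.0013 0.0009]  shift after turn [-0.9 -2.8 31.8]  shift before turn [-0.8 -2.9 31.8]
```

```bash
python3 -m pendant '[[1,[-0.8,-1.5,12],[0,0,0]],[1,[0,0,12],[0,0,0]],[1,[0,0,7],[0,0,0]],[1,[0,0,0],[0,0,0]],[1,[0,0,0],[0,0,0]],[1,[0,0,0],[0,0,0]]]';python3 -c "
from h import *
plan([661.6,-172.4,112],93.9)"
```

```text
t: 44.35
tool_pos: [662.2, -172.3, 111.6]
tool_rot: [180.0, 0.0, 93.9]
force: [1.4, -0.3, -3.4]
opening: 0.15
t 44.4 pos [ 662.2 -172.3  111.6] rot [1.7996e+02 2.0000e-02 9.3930e+01] j [-24.  43.  78.  -0.  59. -28.] F [ 1.4 -0.3 -3.4] op 0.15
 turn rad [0.0008 0.0004 0.0005]  shift after turn [-0.1 -0.6 -0.4]  shift before turn [-0.1 -0.6 -0.4]
```

```bash
python3 -m pendant '[[1,[0,-0.6,2],[0,0,0]],[1,[0,0,2],[0,0,0]],[1,[0,0,2],[0,0,0]],[1,[0,0,2],[0,0,0]],[1,[0,0,2],[0,0,0]],[1,[0,0,0],[0,0,0]]]';python3 -c "
from h import *
plan([661.6,-172.4,112],93.9)"
```

```text
t: 44.95
tool_pos: [660.9, -172.0, 100.8]
tool_rot: [-180.0, -0.0, 93.9]
force: [-0.2, -0.3, -2.9]
opening: 0.15
t 45.0 pos [ 660.9 -172.   100.8] rot [-1.7995e+02 -2.0000e-02  9.3930e+01] j [-24.  43.  79.  -0.  58. -28.] F [-0.2 -0.3 -2.9] op 0.15
 turn rad [-0.0008 -0.0004  0.0005]  shift after turn [ -0.4   0.7 -11.2]  shift before turn [ -0.4   0.7 -11.2]
```

```bash
python3 -m pendant '[[1,[0,0.5,3],[0,0,0]],[1,[0,0,3],[0,0,0]],[1,[0,0,3],[0,0,0]],[1,[0,0,3],[0,0,0]],[1,[0,0,1],[0,0,0]],[1,[0,0,0],[0,0,0]]]';python3 -m pendant '[[1,[0,0,1],[0,0,0]],[1,[0,0,1],[0,0,0]],[1,[0,0,1],[0,0,0]],[1,[0,0,0],[0,0,0]]]'
```

```text
t: 45.55
tool_pos: [661.5, -172.0, 88.0]
tool_rot: [-180.0, -0.0, 93.9]
force: [-0.7, 0.3, -2.8]
opening: 0.15
t: 45.95
tool_pos: [661.8, -172.2, 85.9]
tool_rot: [180.0, 0.0, 93.9]
force: [-1.4, -0.2, 0.8]
opening: 0.15
```

```bash
python3 -m pendant '[[1,[0,0,1],[0,0,0]],[1,[0,0,1],[0,0,0]],[1,[0,0,0],[0,0,0]]]'; python3 -m pendant '[[-0.2,[0,0,-1],[0,0,0]],[-0.2,[0,0,0],[0,0,0]],[-0.2,[0,0,0],[0,0,0]],[-0.2,[0,0,-10],[0,0,0]],[-0.2,[0,0,-30],[0,0,0]],[-0.2,[0,0,-40],[0,0,0]],[-0.2,[0,0,-40],[0,0,0]],[-1,[0,0,-40],[0,0,0]],[-1,[0,-30,-10],[0,0,0]],[-1,[-20,-45,0],[0,0,0]],[-1,[-20,-45,0],[0,0,0]],[-1,[-20,-45,0],[0,0,0]]]'; python3 -m pendant '[[-1,[-40,-20,0],[0,0,0]],[-1,[-40,-10,0],[0,0,0]],[-1,[-20,0,0],[0,0,0]],[-1,[0,0,0],[0,0,0]]]'; python3 - <<'E'
from h import *
f=grab('top');g=grab('side')
o=np.zeros((480,800,3),np.uint8); a=cv2.resize(f['pixels'][140:260,330:430],None,fx=4,fy=4,interpolation=cv2.INTER_CUBIC); o[:,:400]=a; o[:400,400:]=cv2.resize(g['pixels'][230:330,345:445],None,fx=4,fy=4,interpolation=cv2.INTER_CUBIC)
cv2.imwrite('pics/w5.png',o)
for n,F in (('top',f),('side',g)):
    P=pts(F)
    for c,(x,y) in dict(blue=(655.5,-82.6),green=(661.6,-172.4)).items():
        m=(P[...,2]>106)&(P[...,2]<125)&(np.hypot(P[...,0]-x,P[...,1]-y)<35); print(n,c,m.sum(),P[m].mean(0).round(1),np.median(P[m][:,2]).round(1))
plan([451,-98,230],93.9)
E
```

```text
t: 46.25
tool_pos: [661.8, -172.2, 85.8]
tool_rot: [180.0, 0.0, 93.9]
force: [-3.7, 0.5, 10.0]
opening: 0.15
t: 47.45
tool_pos: [499.9, -243.6, 255.2]
tool_rot: [179.9, 0.1, 94.0]
force: [0.3, 0.0, 0.4]
opening: 1.001
t: 47.85
tool_pos: [478.0, -348.7, 255.0]
tool_rot: [179.9, 0.2, 93.7]
force: [1.2, 0.3, -0.5]
opening: 1.001
top blue 88 [652.9 -81.4 114.5] 114.6
top green 93 [ 659.6 -169.3  114. ] 114.3
side blue 64 [655.2 -86.1 113.8] 114.3
side green 77 [ 662.2 -174.9  113.9] 114.7
t 48.0 pos [ 477.8 -345.   254.4] rot [-1.800e+02 -4.000e-02  9.388e+01] j [-47.  26.  86.   0.  68. -51.] F [-0.6  0.   0.7] op 1.002
 turn rad [-0.     -0.0007 -0.0004]  shift after turn [248.2 -10.   24.4]  shift before turn [248.2 -10.1  24.6]
```

View pics/w5.png

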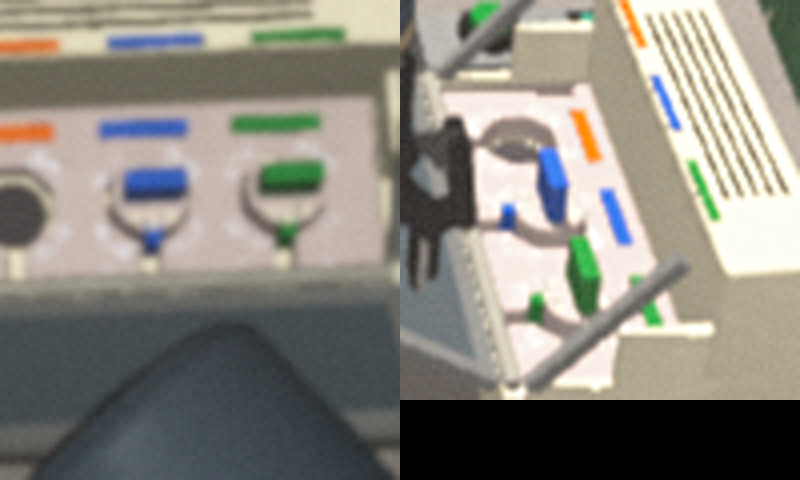

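Both new blocks are fully down: their bar tops read 114 mm, as expected for seated, and the keys are in the keyways at crop (152,240) and (287,233). Now I'll take the bar again to shut the door.

```bash
python3 -m pendant '[[-1,[25,-1,0],[0,0,0]],[-1,[45,-2,0],[0,0,0]],[-1,[45,-2,0],[0,0,0]],[-1,[45,-2,0],[0,0,0]],[-1,[45,-2,0],[0,0,0]],[-1,[30,-1,0],[0,0,0]],[-1,[13,0,15],[0,0,0]],[-1,[0,0,25],[0,0,0]],[-1,[0,0,25],[0,0,0]],[-1,[0,0,0],[0,0,0]],[-1,[0,0,0],[0,0,0]]]' 25;python3 -c "
from h import *
plan([450.5,-97,154],93.9)"
```

```text
t: 49.05
tool_pos: [450.9, -97.3, 189.6]
tool_rot: [-180.0, -0.0, 94.0]
force: [-0.2, -0.4, -0.3]
opening: 1.001
t 49.0 pos [450.9 -97.3 189.6] rot [-1.7996e+02 -3.0000e-02  9.4010e+01] j [-26.  21. 108.   0.  51. -30.] F [-0.2 -0.4 -0.3] op 1.001
 turn rad [-0.0008 -0.0006  0.002 ]  shift after turn [ 0.3 -0.4 35.6]  shift before turn [ 0.3 -0.3 35.6]
```

```bash
python3 -m pendant '[[-1,[0,0,15],[0,0,0]],[-1,[0,0,15],[0,0,0]],[-1,[0,0,5],[0,0,0]],[-1,[0,0,0],[0,0,0]],[1,[0,0,0],[0,0,0]],[1,[0,0,0],[0,0,0]],[1,[0,0,0],[0,0,0]],[1,[0,0,0],[0,0,0]],[1,[0,0,0],[0,0,0]],[1,[0,0,0],[0,0,0]],[1,[0,0,0],[0,0,0]]]' 25;python3 -c "
from h import *
plan([450.5,-97,154],93.9)
A=np.linspace(145,50,20); x=180*np.cos(np.radians(A)); z=180*np.sin(np.radians(A))
print(np.c_[A[1:],np.diff(x),-np.diff(z)].round(1))"
```

```text
t: 50.15
tool_pos: [445.7, -98.6, 154.2]
tool_rot: [-179.3, -0.0, 94.1]
force: [-12.5, -6.4, 9.2]
opening: 0.13
t 50.1 pos [445.7 -98.6 154.2] rot [-1.7931e+02 -3.0000e-02  9.4140e+01] j [-26.  25. 110.  -0.  46. -30.] F [-12.5  -6.4   9.2] op 0.13
 turn rad [-0.0121 -0.0004  0.0042]  shift after turn [1.2 4.9 0.2]  shift before turn [1.2 4.9 0.2]
[[140.    9.6 -12.5]
 [135.   10.6 -11.6]
 [130.   11.6 -10.6]
 [125.   12.5  -9.6]
 [120.   13.2  -8.4]
 [115.   13.9  -7.3]
 [110.   14.5  -6. ]
 [105.   15.   -4.7]
 [100.   15.3  -3.4]
 [ 95.   15.6  -2. ]
 [ 90.   15.7  -0.7]
 [ 85.   15.7   0.7]
 [ 80.   15.6   2. ]
 [ 75.   15.3   3.4]
 [ 70.   15.    4.7]
 [ 65.   14.5   6. ]
 [ 60.   13.9   7.3]
 [ 55.   13.2   8.4]
 [ 50.   12.5   9.6]]
```

```bash
python3 -m pendant '[[1,[0,-4,0],[0,0,0]],[1,[0,4.8,-6.3],[0,0,0]],[1,[0,4.8,-6.2],[0,0,0]],[1,[0,10.6,-11.6],[0,0,0]],[1,[0,11.6,-10.6],[0,0,0]],[1,[0,12.5,-9.6],[0,0,0]],[1,[0,13.2,-8.4],[0,0,0]],[1,[0,0,0],[0,0,0]]]' ; python3 -m pendant '[[1,[0,13.9,-7.3],[0,0,0]],[1,[0,14.5,-6],[0,0,0]],[1,[0,15,-4.7],[0,0,0]],[1,[0,15.3,-3.4],[0,0,0]],[1,[0,15.6,-2],[0,0,0]],[1,[0,15.7,-0.7],[0,0,0]],[1,[0,0,0],[0,0,0]],[1,[0,0,0],[0,0,0]]]'; python3 -c "
from h import *
plan([597.6,-86.5,231],93.9)"
```

```text
t: 50.95
tool_pos: [501.8, -94.7, 210.0]
tool_rot: [-179.6, 0.0, 94.0]
force: [-13.6, -1.6, 22.8]
opening: 0.126
t: 51.75
tool_pos: [597.2, -88.1, 233.8]
tool_rot: [179.6, 0.0, 93.9]
force: [0.9, 0.8, 7.8]
opening: 0.129
t 51.8 pos [597.2 -88.1 233.8] rot [1.7963e+02 4.0000e-02 9.3950e+01] j [-19.  28.  85.   0.  66. -23.] F [0.9 0.8 7.8] op 0.129
 turn rad [0.0065 0.0008 0.0008]  shift after turn [1.5 0.5 2.8]  shift before turn [1.5 0.5 2.8]
```

```bash
python3 -m pendant '[[1,[0,15.7,1.7],[0,0,0]],[1,[0,15.6,2],[0,0,0]],[1,[0,15.3,3.4],[0,0,0]],[1,[0,15,4.7],[0,0,0]],[1,[0,14.5,6],[0,0,0]],[1,[0,13.9,7.3],[0,0,0]],[1,[0,13.2,8.4],[0,0,0]],[1,[0,6,4.5],[0,0,0]],[1,[0,0,0],[0,0,0]],[1,[0,0,0],[0,0,0]]]'; python3 -m pendant '[[1,[0,2.5,2],[0,0,0]],[1,[0,2.5,2],[0,0,0]],[1,[0,1.3,1],[0,0,0]],[1,[0,0,0],[0,0,0]],[1,[0,0,0],[0,0,0]]]'
```

```text
t: 52.75
tool_pos: [704.6, -80.5, 193.7]
tool_rot: [179.8, -0.0, 93.9]
force: [3.4, 4.3, 3.1]
opening: 0.13
t: 53.25
tool_pos: [707.1, -80.4, 191.6]
tool_rot: [-179.8, -0.0, 93.9]
force: [-6.1, 2.4, 16.4]
opening: 0.127
```

```bash
python3 -m pendant '[[1,[0,1.6,1.2],[0,0,0]],[1,[0,1.6,1.2],[0,0,0]],[1,[0,0,0],[0,0,0]],[1,[0,0,0],[0,0,0]]]'; python3 -m pendant '[[1,[0,1.6,1.2],[0,0,0]],[1,[0,1.6,1.2],[0,0,0]],[1,[0,0,0],[0,0,0]],[1,[0,0,0],[0,0,0]]]';python3 -m pendant '[[1,[0,1.6,0],[0,0,0]],[1,[0,1.6,0],[0,0,0]],[1,[0,0,0],[0,0,0]],[1,[0,0,0],[0,0,0]]]'
```

```text
t: 53.65
tool_pos: [707.1, -80.4, 191.4]
tool_rot: [-179.4, -0.0, 94.0]
force: [-15.7, 2.7, 26.4]
opening: 0.129
t: 54.05
tool_pos: [707.1, -80.3, 191.3]
tool_rot: [-179.0, -0.0, 94.0]
force: [-25.2, 2.7, 37.3]
opening: 0.129
t: 54.45
tool_pos: [707.1, -80.3, 191.2]
tool_rot: [-178.5, -0.0, 94.0]
force: [-31.7, 0.5, 41.4]
opening: 0.127
```

This is a hard stop, and the total travel of 261 mm matches the expected 262 mm, so the door is shut. I'll back off, release, rise and look.

```bash
python3 -m pendant '[[1,[0,-5,-3],[0,0,0]],[1,[0,-2.5,-2],[0,0,0]],[1,[0,0,0],[0,0,0]],[-1,[0,0,0],[0,0,0]],[-1,[0,0,0],[0,0,0]],[-1,[0,0,0],[0,0,0]],[-1,[0,0,0],[0,0,0]],[-1,[0,0,-5],[0,0,0]],[-1,[0,0,-25],[0,0,0]],[-1,[0,0,-35],[0,0,0]],[-1,[0,0,-20],[0,0,0]],[-1,[0,0,0],[0,0,0]]]'; python3 -m pendant '[[1,[30,-10,0],[0,0,0]],[1,[45,-15,0],[0,0,0]],[1,[45,-15,0],[0,0,0]],[1,[45,-15,0],[0,0,0]],[1,[30,-10,0],[0,0,0]],[1,[0,0,0],[0,0,0]],[1,[0,0,0],[0,0,0]]]'; python3 - <<'E'
from h import *
f=grab('top');g=grab('side');
cv2.imwrite('pics/s6.png',cv2.resize(g['pixels'][160:360,280:480],None,fx=3,fy=3,interpolation=cv2.INTER_CUBIC))
for F in(f,g):
    P=pts(F); m=(P[...,2]>190)&(P[...,2]<225)&(P[...,0]>650)&(P[...,0]<760)&(P[...,1]<-50)&(P[...,1]>-115); print(m.sum(),P[m].mean(0).round(1),P[m][:,2].max().round(1))
    m=(P[...,2]>85)&(P[...,2]<108)&(np.hypot(P[...,0]-637,P[...,1]-118)<30)&(F['pixels'][...,1]>F['pixels'][...,2]*1.6); print('btn',m.sum(),P[m].mean(0).round(1))
plan([638.5,117.5,130],93.9)
E
```

```text
t: 55.65
tool_pos: [713.9, -81.0, 277.9]
tool_rot: [179.5, 0.2, 93.9]
force: [0.3, 0.4, 0.5]
opening: 1.001
t: 56.35
tool_pos: [632.6, 110.3, 272.1]
tool_rot: [-179.9, 0.0, 94.0]
force: [-0.1, -0.1, -0.4]
opening: 0.004
136 [705.1 -82.8 217. ] 224.9
btn 0 [nan nan nan]
72 [707.1 -82.9 217.7] 222.1
btn 6 [627.3 121.6  99.4]
t 56.5 pos [633.6 108.7 272.4] rot [-1.7994e+02  3.0000e-02  9.3890e+01] j [-0. 29. 77. -0. 74. -4.] F [-0.3  0.1  0.6] op 0.005
 turn rad [-0.001   0.0005 -0.0002]  shift after turn [  8.4   5.5 142.4]  shift before turn [  8.5   5.6 142.4]<stdin>:6: RuntimeWarning: Mean of empty slice.
  ret = um.true_divide(
```

View pics/s6.png

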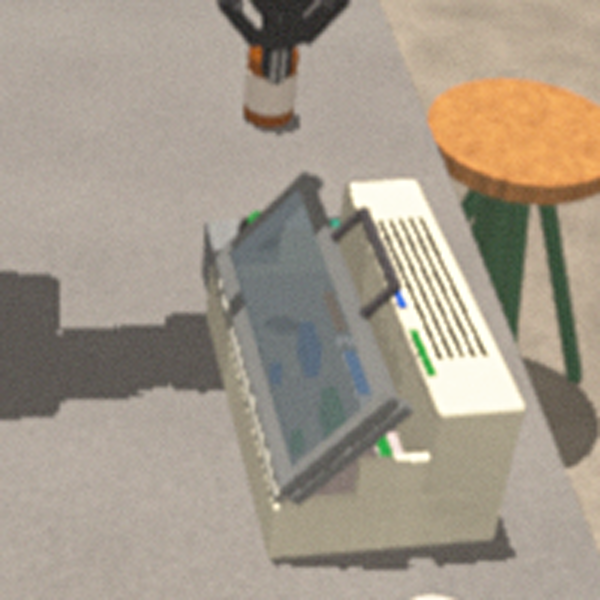

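The door looks shut and the bar is back over the housing at (370,260). The bar's depth needs a closer check against 208 mm before I press the button.

```bash
python3 - <<'E'
from h import *
f=load('top')
P=pts(f); m=(P[...,2]>185)&(P[...,2]<235)&(P[...,0]>660)&(P[...,0]<760)&(P[...,1]<-50)&(P[...,1]>-115); v,u=np.where(m)
for r in range(v.min(),v.max()+1): print(r,np.median(P[r,u[v==r]],0).round(1),(v==r).sum())
g=load('side'); Q=pts(g); m=(Q[...,2]>185)&(Q[...,2]<235)&(Q[...,0]>660)&(Q[...,0]<760)&(Q[...,1]<-50)&(Q[...,1]>-115); q=Q[m]
print(np.percentile(q,[5,50,95],axis=0).round(1))
for a in (50,51,52,54): print(a,180*np.cos(np.radians(a))*.9977, 70+180*np.sin(np.radians(a)))
# door panel points: angle profile near y=-80 in incubator frame
psi=np.radians(3.9); xi=P[...,0]*np.cos(psi)+P[...,1]*np.sin(psi); yi=-P[...,0]*np.sin(psi)+P[...,1]*np.cos(psi)
y0=-82.6*np.cos(psi)-655.5*np.sin(psi)
for lo,hi in((-140,-115),(115,140)):
    m=(yi-y0>lo)&(yi-y0<hi)&(P[...,2]>95)&(P[...,2]<175)&(xi>595)&(xi<700); 
    if m.sum()>20:
        k=np.polyfit(P[m][:,2],xi[m],1); print('panel',m.sum(),'angle',np.degrees(np.arctan(1/k[0])),'x at z70',np.polyval(k,70),'x well',655.5*np.cos(psi)-82.6*np.sin(psi),'rms',np.std(xi[m]-np.polyval(k,P[m][:,2])))
E
```

```text
149 [711.7 -95.7 217.8] 16
150 [708.6 -83.4 218.7] 26
151 [706.1 -82.7 217.8] 27
152 [703.6 -82.5 218.1] 27
153 [702.1 -82.6 215.8] 27
154 [700.1 -65.3 212. ] 12
155 [nan nan nan] 0
156 [nan nan nan] 0
157 [nan nan nan] 0
158 [nan nan nan] 0
159 [nan nan nan] 0
160 [nan nan nan] 0
161 [nan nan nan] 0
162 [nan nan nan] 0
163 [nan nan nan] 0
164 [nan nan nan] 0
165 [681.8 -80.  186.1] 2
166 [679.3 -82.1 186.3] 14
167 [676.4 -74.  186.6] 11
168 [673.6 -75.  186.2] 10
169 [671.2 -64.2 185.8] 4
170 [668.8 -66.7 185.7] 1
[[ 677.6 -111.3  185.5]
 [ 705.3  -83.1  217.2]
 [ 712.2  -54.1  220.5]]
50 115.43565567316686 207.88799976141604
51 113.01713174707612 209.88627306225476
52 110.56418170783367 211.84193564920997
54 105.55800231819609 215.62305898749054
panel 330 angle 49.981146850127914 x at z70 576.8902859315566 x well 648.3639817677897 rms 2.855098622448191
panel 325 angle 49.65477794105602 x at z70 575.8401596605684 x well 648.3639817677897 rms 2.6651694662262497
  return _methods._mean(a, axis=axis, dtype=dtype,
  ret = um.true_divide(
```

The panel now lies at about 50°, which is shut, and it held against 41 N. I'll press the start button slightly to the outer side, so that the gripper body clears the door's end.

```bash
python3 -m pendant '[[1,[12,0.5,0],[0,0,0]],[1,[4,0,20],[0,0,0]],[1,[0,0,40],[0,0,0]],[1,[0,0,40],[0,0,0]],[1,[0,0,30],[0,0,0]],[1,[0,0,15],[0,0,0]],[1,[0,0,10],[0,0,0]],[1,[0,0,0],[0,0,0]],[1,[0,0,0],[0,0,0]]]';python3 -c "
from h import *
plan([635,123,102],93.9)"
```

```text
t: 57.35
tool_pos: [634.0, 125.6, 119.6]
tool_rot: [179.8, 0.0, 93.9]
force: [-0.3, -0.3, -0.6]
opening: -0.002
t 57.4 pos [634.  125.6 119.6] rot [179.85   0.    93.91] j [ 1. 39. 84.  0. 56. -3.] F [-0.3 -0.3 -0.6] op -0.002
 turn rad [0.0027 0.0001 0.0002]  shift after turn [-2.6  0.8 17.6]  shift before turn [-2.6  0.7 17.6]
```

```bash
python3 -m pendant '[[1,[-2,1,6],[0,0,0]],[1,[0,0,5],[0,0,0]],[1,[0,0,3],[0,0,0]],[1,[0,0,0],[0,0,0]],[1,[0,0,0],[0,0,0]]]';python3 -m pendant '[[1,[0,0,3],[0,0,0]],[1,[0,0,3],[0,0,0]],[1,[0,0,0],[0,0,0]]]';python3 -m pendant '[[1,[0,0,2],[0,0,0]],[1,[0,0,2],[0,0,0]],[1,[0,0,0],[0,0,0]]]'
```

```text
t: 57.85
tool_pos: [633.9, 123.8, 104.3]
tool_rot: [-180.0, -0.0, 93.9]
force: [0.3, 0.7, 0.0]
opening: 0.001
t: 58.15
tool_pos: [633.9, 123.7, 98.0]
tool_rot: [-180.0, -0.0, 93.9]
force: [0.3, 0.7, 0.8]
opening: -0.002
t: 58.45
tool_pos: [634.0, 123.7, 94.3]
tool_rot: [180.0, -0.0, 93.9]
force: [-0.7, 0.3, 2.8]
opening: 0.002
```

```bash
python3 -m pendant '[[1,[0,0,2],[0,0,0]],[1,[0,0,2],[0,0,0]],[1,[0,0,0],[0,0,0]]]';python3 -m pendant '[[1,[0,0,1.5],[0,0,0]],[1,[0,0,1.5],[0,0,0]],[1,[0,0,0],[0,0,0]]]'
```

```text
t: 58.75
tool_pos: [634.0, 123.8, 91.1]
tool_rot: [180.0, 0.0, 93.9]
force: [-0.7, 0.6, 6.7]
opening: 0.002
t: 59.05
tool_pos: [634.1, 123.8, 90.8]
tool_rot: [179.9, 0.0, 94.0]
force: [-6.0, -0.6, 20.5]
opening: 0.0
```

The button bottomed at z 90.8 with 20 N. Now I'll let it go, retreat and check everything.

```bash
python3 -m pendant '[[1,[0,0,-3],[0,0,0]],[1,[0,0,-6],[0,0,0]],[1,[0,0,-15],[0,0,0]],[1,[0,0,-40],[0,0,0]],[1,[0,0,-45],[0,0,0]],[1,[0,0,-45],[0,0,0]],[1,[20,-30,0],[0,0,0]],[1,[30,-35,0],[0,0,0]],[1,[40,-30,0],[0,0,0]],[1,[40,-20,0],[0,0,0]],[1,[20,0,0],[0,0,0]],[1,[0,0,0],[0,0,0]]]';python3 - <<'E'
from h import *
f=grab('top');cv2.imwrite('pics/t7.png',cv2.resize(f['pixels'][100:350,140:520],None,fx=2.1,fy=2.1,interpolation=cv2.INTER_CUBIC))
P=pts(f); psi=np.radians(3.9); xi=P[...,0]*np.cos(psi)+P[...,1]*np.sin(psi); yi=-P[...,0]*np.sin(psi)+P[...,1]*np.cos(psi); y0=-127
for lo,hi in((-140,-115),(115,140)):
    m=(yi-y0>lo)&(yi-y0<hi)&(P[...,2]>95)&(P[...,2]<175)&(xi>595)&(xi<700); k=np.polyfit(P[m][:,2],xi[m],1); print('panel',m.sum(),np.degrees(np.arctan(1/k[0])))
m=(P[...,2]>190)&(P[...,0]>680)&(P[...,0]<730)&(P[...,1]<-50)&(P[...,1]>-115); print('bar',np.median(P[m],0))
m=(P[...,2]>80)&(P[...,2]<108)&(np.hypot(P[...,0]-637,P[...,1]-118)<15); print('btn',m.sum(),np.median(P[m],0))
m=(P[...,2]>78)&(P[...,2]<105)&(np.hypot(P[...,0]-462,P[...,1]+382)<40); print('done',P[m].mean(0),m.sum())
plan([0,0,0],93.9)
E
```

```text
t: 60.25
tool_pos: [507.9, 268.0, 241.9]
tool_rot: [180.0, -0.0, 94.2]
force: [-0.2, -0.5, 0.0]
opening: 0.0
panel 328 50.11771621289554
panel 331 49.368364899444515
bar [705.17010671 -82.80781986 217.46646362]
btn 100 [636.67838803 118.52403317  98.792072  ]
done [ 460.21627447 -377.06543442   88.21399077] 96
t 60.3 pos [508.6 266.5 241.7] rot [1.7995e+02 2.0000e-02 9.4090e+01] j [17. 26. 89. -0. 65. 12.] F [-0.2 -0.2  0.3] op 0.001
 turn rad [0.0008 0.0003 0.0033]  shift after turn [-231.3 -525.6  241.7]  shift before turn [-229.4 -526.5  241.3]
```

View pics/t7.png

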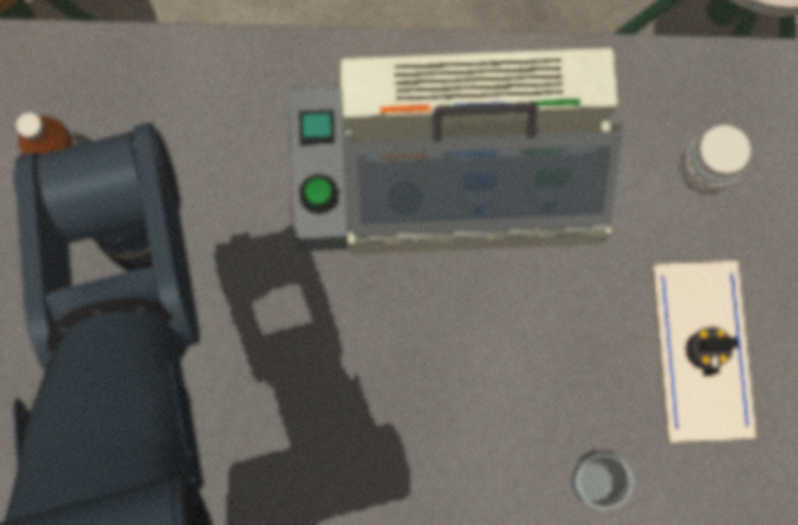

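The final view shows the door shut with blue and green in their wells, the button back out at (318,192), the done block on the plate at (710,348), and the bottle, jar and beaker in place. Handing the job in.

```bash
python3 -c "
from workcell import arm
print(arm.job_done(), arm.observe()['t'])"
```

```text
the job is handed in; nothing more can be done
the job is handed in; nothing more can be done
```

The job is handed in, at about 60 s on the robot's clock. Every step was done in the order asked, with one check on the door angle slightly off.

**What I did**
- I pulled the door down to its stop and moved the one finished block (it was in the blue well) to the cooling plate.
- I seated new blue and new green in their own wells. New orange was absent.
- Green had been knocked aside during the run, so I found it again before picking it up.
- I then pushed the door shut against its stop, pressed the start button fully in and let it go.

**Last checks**
- **Blocks:** both seated bar tops read about 114 mm, as expected, and the keys are in their keyways.
- **Finished block:** it stands upright on the plate.
- **Button:** it bottomed under 20 N and came back out to about 98.8 mm.
- **Bystanders:** the robot never touched the bottle, jar or beaker, and they look undisturbed.
- **Door:** it measured 49.4–50.1° against 50° for shut, and held against about 40 N.

**One disagreement:** by depth, the bar's top sits about 4 mm higher than the nominal shut height. The door angle and the hard stop both say it is shut, so I put this down to how the bar is mounted on the panel.

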